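# Lean a rinsed electrode plate in the clicking swivel rest

## Task

Stand the rinsed graphite plate, lug up, leaning on the draining wedge and let go of it so that it drips off; then take it again and lean it, lug up, in the swivel rest, with its foot fully down on the toe between the cheeks and its back against the backrest, and let go. The swivel rest must end clicked in at its third click from the stop, with the pointer at the tall pin. Never let the plate touch the bench, and leave the four bottles and glasses standing where they are.

Things in the scene. Friction and masses are not known exactly. Their poses are not given: they have to be found in the camera images.
- plate_mid (a point): Plate: dark graphite slab 120 x 56 x 10 mm with a flat lug 30 mm wide, 30 mm long, same thickness, in the middle of one short end (150 mm over all); about 0.14 kg. The point is the centre of the 120 x 56 x 10 part; x runs lengthwise to the foot end (60 mm off; the lug's tip is 90 mm off along -x), z is the face normal, up at the start. Centre of mass: 9 mm towards the lug.
- plate_lug (a point): Centre of the plate's lug (30 x 30 x 10 mm), 75 mm from plate_mid along the plate's -x; axes as plate_mid.
- block: Fixed grey block under the plate at the start; origin at the centre of its underside on the bench. It is 85 mm long (x, along the plate), 34 mm wide and 32 mm high: the plate lies flat on it, underside 32 mm above the bench, its long edges free on both sides, its lug towards the block's -x.
- wedge_toe (a point): Draining wedge, a fixed white stand of a sloping back and a toe, no cheeks. The point is the inner corner of toe and back, midway across, 40 mm above the bench; x (level) points the way it faces, z up. The back slopes 60 degrees from the level, its top towards -x. A plate fully down in it has plate_mid 60 mm up the slope and 5 mm out from the back.
- wedge: The wedge's foot plate on the bench, 130 (x) x 84 x 12 mm; origin at the centre of its underside, 40 mm behind the corner. The back is 36 mm wide, 8 mm thick, 100 mm long up the slope; the toe, at right angles to the back, is 70 mm wide and reaches 28 mm out. A post 30 mm wide stands close behind the back up to 95 mm above the bench.
- rest_toe (a point): Swivel rest: inner corner of its toe and backrest, midway across, 65 mm above the bench, 22 mm in front of the swivel axis; it turns with the rest. x (level) points the way the rest faces, z up. The white backrest slopes 70 degrees from the level, top towards -x. A plate fully down in it has plate_mid 60 mm up the slope and 5 mm out from the backrest.
- rest_top (a point): Middle of the backrest's top edge, on its front plane, 105 mm up the slope from rest_toe. The backrest is 36 mm wide, 8 mm thick. The toe, at right angles to it, reaches 26 mm out. Two cheeks 6 mm thick stand on the toe, 68 mm clear between them, 26 mm out from the back plane and 100 mm up the slope: no finger fits beside a plate there. Post behind the backrest: 30 mm wide, 128 mm high.
- handle (a point): The swivel rest's upright steel handle post, 16 mm in diameter, 85 mm from the swivel axis, 120 degrees counter-clockwise (from above) from the facing direction. The point is on its axis, 125 mm above the bench; the post's top is at 140 mm.
- swivel_base: Fixed round base of the swivel rest, 230 mm across, 30 mm high, origin on the swivel axis at the bench; a disc 188 mm across turns on it, top 43 mm above the bench, with a dark pointer that shows the facing direction. On the base's rim: short pins 20 degrees apart at the clicks, a dark stop block beyond the first, and one tall pin at the third click, along the base's +x.
- swivel (a joint): Turn of the swivel rest, rad, growing counter-clockwise from above: 0 at the stop, a click every 20 degrees (0.349), the third click at 1.047, the last (fifth) at 1.745. A spring ball pulls it into the nearest click when let go; 4 N at the handle takes it over to the next. At the start it stands at the stop, the first or the second click (it settles there in the first half second).
- bottle_mid (a point): Amber glass bottle with black cap, 56 mm across, 125 mm high, loose, not to be moved; the point is its centre half-way up.
- beaker_mid (a point): Open glass beaker, 62 mm across, 85 mm high, loose, not to be moved; the point is its centre half-way up.
- jar_mid (a point): Clear glass jar with white lid, 54 mm across, 70 mm high, loose, not to be moved; the point is its centre half-way up.
- pot_mid (a point): White plastic pot with white lid, 48 mm across, 60 mm high, loose, not to be moved; the point is its centre half-way up.
Not all that is in view belongs to the job. Of the things like the wedge, leave any that is black; of the rest the larger one is meant.

How it is judged:
By the outcome, as a careful person would: the job done as asked, in the order asked, and still so for the second after the job is handed in, with the robot touching nothing.
It also fails if it takes over 66 s, if anything falls off the work surface, if the arm or the gripper's body presses on something with over 40 N, if the wrist force passes 120 N, or if a joint passes its speed limit or range.

## Robot

A 6-joint arm with a two-finger parallel gripper is mounted at the origin on the work surface. World frame = base frame: x ahead of the robot, y to its left, z up, the work surface at z = 0. Lengths are in m, angles in degrees, forces in N, time in s.
With the tool pointing down it reaches from about 0.4 to 0.825 m from the base axis. Payload 7 kg.
Tool frame: the origin (TCP) lies at the very end of the fingers, on their centre line; the grasp point (between the pads) lies 19 mm behind it; y points along the fingers, z is the direction in which the jaws open and shut, and the axes are right-handed (so a half turn about y gives the same grasp; the last joint's range is limited). The gripper opens to 88 mm and grips with 3 to 60 N. Pads are 19 mm wide; open, the fingers measure 130 mm over their backs; the gripper's body (78 mm by 193 mm) begins 47 mm behind the grasp point.
Start: joints at [-51.446, 20.546, 0.682, 0, -70.136, -16.507], TCP at [0.253, -0.626, 0.227] pointing down, gripper open.
Joint ranges: [-176.03, 176.03], [-82.01, 121.73], [-58.28, 71.71], [-173.87, 95.51], [-174.79, -0.11], [-173.66, 173.66]. Speed limits (degrees/s): [136.94, 136.94, 172.46, 180, 180, 180].

## Interface

Orientations are given as a 3x3 rotation matrix whose columns are the frame's x, y, z axes.
In Python, from station import read_state, get_image, camera_info, job_done gives the robot as it stands.
- The arm moves only by the tool drive_tool, never from a script. Its argument "steps" is text: rows parted by semicolons, each of 4 numbers parted by spaces: the shift along the tool's x, y, z in m, then the turn about the tool's y in degrees. A call has 1 to 20 rows; each row shifts and turns the commanded pose from where the row before left it, along the tool's axes as they then stand; what a row does not reach is not made up. A row lasts 1/8 s, in which the tool goes at most 62.5 mm and 10.7 degrees, less where a joint would pass 70% of its speed; a pose out of reach is approached as far as the arm can. A call is refused whole if a number of a shift passes 0.0625 or a number of a turn 10.7, either way. A call with a gripper value outside its range is refused whole. "hand" is the opening, from 0 (shut) to 1 (fully open), set as the call begins (left out, the last holds). The fingers move at their own pace and stop on an object; the grip force is fixed at half the most. Time passes only in rows, so rows that do not move let the fingers close. It gives the time, the measured TCP pose, the force and the opening at its end, in the units of the state.
- read_state(): the state, without advancing time (a new reading comes with each control period).
- get_image(name): name is "scene" or "top" or "wrist"; returns (picture, depth): 400x640x3 uint8, red, green, blue; 400x640 float32, m along the optical axis (not along the pixel's ray), 0 where there is no reading.
- camera_info(name): a dict with "fovy" (degrees; the focal length in pixels is half the picture's height over the tangent of half this angle, whatever the lens; pixels are square), "cx", "cy" (the principal point, pixels), "dist_coeffs" ([k1, k2, p1, p2, k3] as OpenCV has them; the pictures are not rectified), "cam_to_world" (4x4, takes a point from camera to world coordinates); the wrist camera has in their place "hand_eye" (4x4, takes a point from camera to tool coordinates, whose origin is the TCP and whose axes are the tool frame's). Camera axes: x right, y up, looking along -z (the intrinsics and any distortion apply to the point x, -y, -z); pixel columns grow to the right and rows downward; lengths in m; the calibration is good to about 2 mm. A picture is of the moment at which its call begins: read the wrist's pose just before it. camera_info takes no time and is no camera call.
- job_done(): hands the job in, once; it reports no verdict.
The state is a dict: "t": time; "qpos": joint angles; "joint_vel": joint speeds; "tau": joint torques, N m; "tcp_pos": TCP position; "tcp_rot": TCP orientation; "wrist_force": force on the tool from outside, world axes, zero at the start; "moment": the same for the moment, N m; "grip_width": finger opening in m.
Only numpy, scipy, OpenCV 4.12 (cv2) and the standard library are available. Lean on these libraries where they do the work, as an engineer would, in place of code of your own. Each camera call takes 0.05 s, during which the arm holds its last target.

## Working session

There is one attempt and no reset: what is moved stays moved. The work goes in short steps, Python scripts to look and compute and a tool call to move; the robot and the scene stay as the last step left them, time stands still between calls to the robot, and variables do not carry over. Pictures are saved under pics/ and viewed, and the job is handed in when it is done.

Besides the shell and the picture viewer there is one more tool, called after "Request:" by a JSON object that holds its "name" and its "arguments". drive_tool: Moves the arm, as the interface text tells. Its arguments: {"type":"object","properties":{"steps":{"type":"string"},"hand":{"type":"number"}},"required":["steps"]}

```bash
ls; mkdir -p pics
python3 - <<'E'
from station import *
import cv2,json
s=read_state();print(s)
for n in ["scene","top","wrist"]:
    print(n,camera_info(n))
    im,d=get_image(n);cv2.imwrite(f"pics/{n}0.png",im[:,:,::-1])
    import numpy as np;np.savez(f"{n}0.npz",im=im,d=d)
E
```

```text
pics
{'t': 0.0, 'qpos': array([-5.14455110e+01,  2.05933043e+01,  6.35077973e-01, -2.21554295e-02,
       -7.01342428e+01, -1.65062227e+01]), 'joint_vel': array([ 2.89120842e-02, -9.63663056e-02, -9.77592855e-05,  3.09939815e-03,
        4.56824862e-02, -2.15589907e-03]), 'tau': array([ 1.65613937e-04, -5.82705331e+01,  2.93054688e+01,  6.99694991e+00,
        6.84364364e-03, -2.40360650e-04]), 'tcp_pos': array([ 0.25319302, -0.62520344,  0.22560508]), 'tcp_rot': array([[ 9.26917344e-01, -7.21457244e-04, -3.75264863e-01],
       [ 3.75265540e-01,  1.48873196e-03,  9.26916155e-01],
       [-1.10061580e-04, -9.99998632e-01,  1.65066952e-03]]), 'wrist_force': array([ 0.34704335, -0.2829714 , -0.56945726]), 'moment': array([-0.00680407,  0.0299889 ,  0.0121235 ]), 'grip_width': 0.08791759992428036}
scene {'fovy': 49.687476362641135, 'cx': 326.957568052178, 'cy': 202.72536231356077, 'dist_coeffs': array([-0.02444333,  0.        ,  0.        ,  0.        ,  0.        ]), 'cam_to_world': array([[ 0.63348662, -0.4150116 ,  0.6530391 ,  1.37376498],
       [ 0.77369743,  0.34992643, -0.528151
[... 402 characters left out ...]
9977629, -0.00711993, -0.01991664, -0.12660353],
       [-0.02043216,  0.08170032,  0.99644748,  1.64750894],
       [ 0.        ,  0.        ,  0.        ,  1.        ]])}
wrist {'fovy': 65.83536795073799, 'cx': 320.0347880657488, 'cy': 201.83156929668522, 'dist_coeffs': array([-0.04956689,  0.        ,  0.        ,  0.        ,  0.        ]), 'hand_eye': array([[ 1.33753301e-03, -9.65728312e-01, -2.59551611e-01,
        -7.04872235e-02],
       [-2.03463666e-04,  2.59551575e-01, -9.65729226e-01,
        -1.57844889e-01],
       [ 9.99999085e-01,  1.34450404e-03,  1.50668177e-04,
         7.85000728e-04],
       [ 0.00000000e+00,  0.00000000e+00,  0.00000000e+00,
         1.00000000e+00]])}
```

View pics/scene0.png

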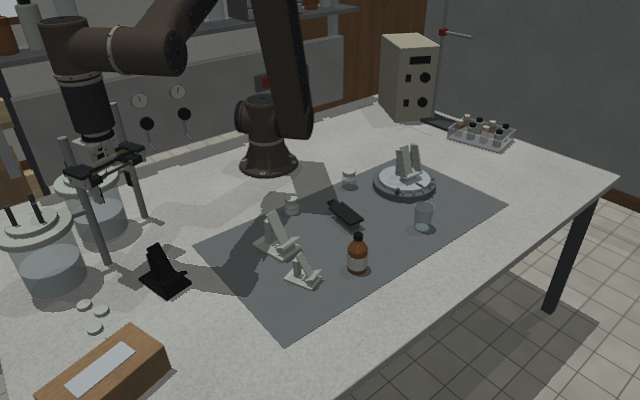

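View pics/top0.png

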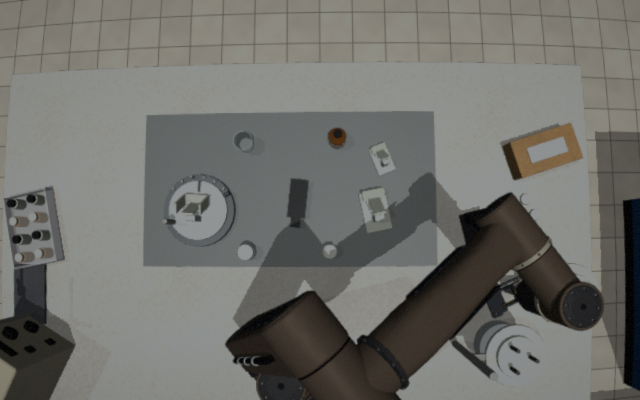

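View pics/wrist0.png

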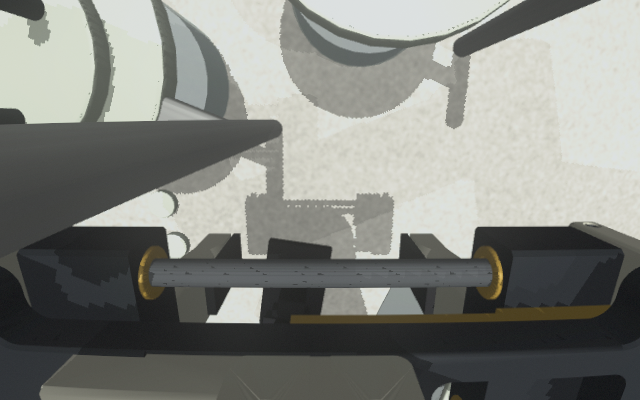

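The top view shows the larger white wedge at (376,208), a smaller white one at (382,157), the plate at (298,198) and the swivel rest at (200,208). The black wedge shows in the scene view at (163,275). Next I'll take close crops.

```bash
cat > h.py <<'E'
import numpy as np,cv2
from station import *
def K(ci):
    f=200/np.tan(np.radians(ci['fovy']/2)); return np.array([[f,0,ci['cx']],[0,f,ci['cy']],[0,0,1.]])
def c2w(n,s=None):
    ci=camera_info(n)
    if n!='wrist': return ci['cam_to_world']
    T=np.eye(4);T[:3,:3]=s['tcp_rot'];T[:3,3]=s['tcp_pos'];return T@ci['hand_eye']
def rays(n,px,s=None):
    ci=camera_info(n);px=np.asarray(px,float).reshape(-1,1,2)
    u=cv2.undistortPoints(px,K(ci),ci['dist_coeffs']).reshape(-1,2)
    d=np.c_[u[:,0],-u[:,1],-np.ones(len(u))];T=c2w(n,s)
    return T[:3,3],d@T[:3,:3].T
def plane(n,px,z,s=None):
    o,d=rays(n,px,s);t=(z-o[2])/d[:,2];return o+d*t[:,None]
def dep(n,px,D,s=None):
    o,d=rays(n,px,s);px=np.asarray(px,int).reshape(-1,2);return o+d*D[px[:,1],px[:,0]][:,None]
def proj(n,P,s=None):
    ci=camera_info(n);T=np.linalg.inv(c2w(n,s));p=np.asarray(P).reshape(-1,3)@T[:3,:3].T+T[:3,3]
    p=p*[1,-1,-1];return cv2.projectPoints(p,np.zeros(3),np.zeros(3),K(ci),ci['dist_coeffs'])[0].reshape(-1,2)
def snap(n,tag):
    s=read_state();im,d=get_image(n);cv2.imwrite(f'pics/{tag}.png',im[:,:,::-1]);np.savez(f'{tag}.npz',im=im,d=d,**s);return s,im,d
def load(tag):
    z=np.load(f'{tag}.npz');return {k:z[k] for k in z.files},z['im'],z['d']
E
python3 - <<'E'
from h import *
im=np.load('top0.npz')['im'];d=np.load('top0.npz')['d']
c=im[105:275,140:440];cv2.imwrite('pics/topc.png',cv2.resize(c,None,fx=2.6,fy=2.6,interpolation=cv2.INTER_CUBIC)[:,:,::-1])
im2=np.load('scene0.npz')['im'];c=im2[120:310,200:480];cv2.imwrite('pics/scc.png',cv2.resize(c,None,fx=2.8,fy=2.8,interpolation=cv2.INTER_CUBIC)[:,:,::-1])
print(dep('top',[(298,190),(298,198),(260,220),(376,208),(245,250),(330,250),(337,135),(245,140),(295,222),(120,120)],d).round(3))
print(plane('top',[(298,198),(295,222),(376,208),(200,210),(146,115),(434,112)],[0.042]*1+[0.042]+[0]*4 if 0 else 0.03).round(3))
E
```

```text
[[ 0.541 -0.035  0.04 ]
 [ 0.516 -0.035  0.038]
 [ 0.449  0.089  0.   ]
 [ 0.48  -0.272  0.108]
 [ 0.355  0.126  0.074]
 [ 0.354 -0.134  0.057]
 [ 0.698 -0.157  0.123]
 [ 0.708  0.138  0.009]
 [ 0.441 -0.026  0.041]
 [ 0.785  0.566  0.002]]
[[ 0.517 -0.035  0.03 ]
 [ 0.441 -0.025  0.03 ]
 [ 0.484 -0.279  0.03 ]
 [ 0.481  0.278  0.03 ]
 [ 0.792  0.465  0.03 ]
 [ 0.79  -0.471  0.03 ]]
```

View pics/topc.png

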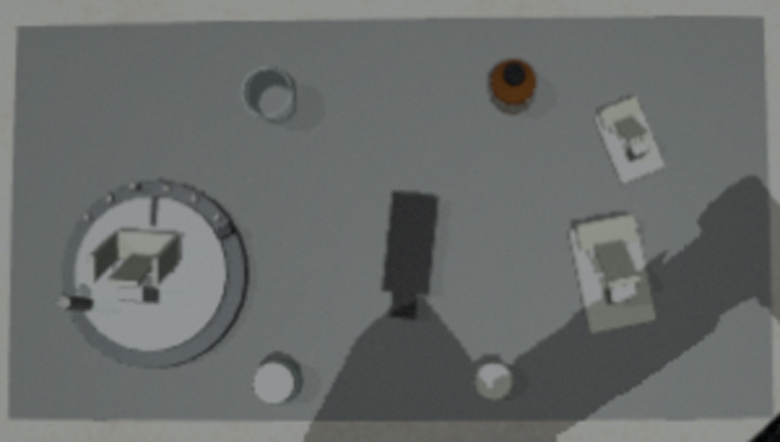

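View pics/scc.png

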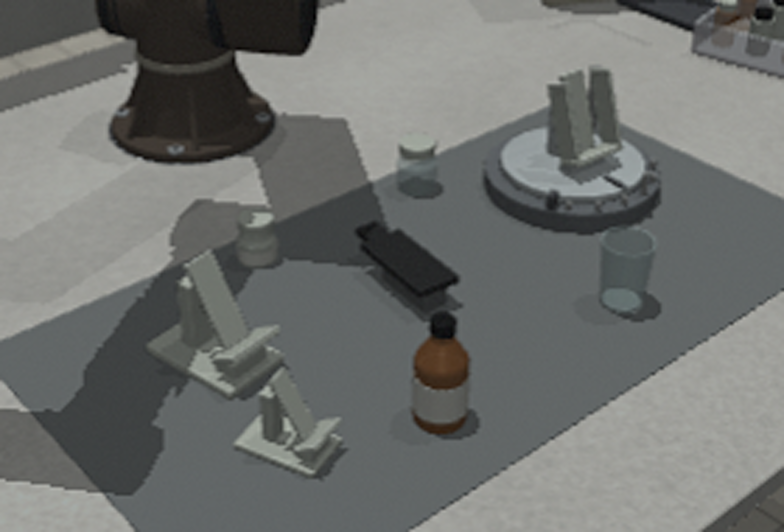

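Depth agrees with the given heights: the plate top reads 0.04 and the bottle top 0.123. My choice is the larger white wedge at top (376,208), with its face roughly +x. I'm leaving the smaller white one (382,157) and the black one. I'll rise clear and go above the plate to look.

Request:
{"name": "drive_tool", "arguments": {"steps": "0 -0.045 0 0;0 -0.045 0 0;0 -0.045 0 0;0.043 0 0.036 0;0.043 0 0.036 0;0.043 0 0.036 0;0.043 0 0.036 0;0.043 0 0.036 0;0.043 0 0.036 0;0.043 0 0.036 0;0.043 0 0.036 0;0.043 0 0.036 0;0.043 0 0.036 0;0.043 0 0.036 0;0.043 0 0.036 0;0 0 0 9.3;0 0 0 9.3;0 0 0 9.3;0 0 0 0"}}

```text
t: 2.52
tcp_pos: [0.5693, -0.0314, 0.3613]
tcp_rot: [[0.995, -0.001, 0.101], [-0.101, -0.0, 0.995], [-0.001, -1.0, -0.0]]
wrist_force: [0.2, 0.7, -0.1]
grip_width: 0.0878
```

Run:
```python
from h import *
s,im,d=snap('wrist','w1');print(s['t'],s['tcp_pos'],s['tcp_rot'].round(3),s['wrist_force'])
snap('top','t1')
```

```text
2.525 [ 0.56932541 -0.03144924  0.36129115] [[ 0.995 -0.001  0.101]
 [-0.101 -0.     0.995]
 [-0.001 -1.    -0.   ]] [ 0.15077755  0.68009656 -0.11594125]
```

View pics/w1.png

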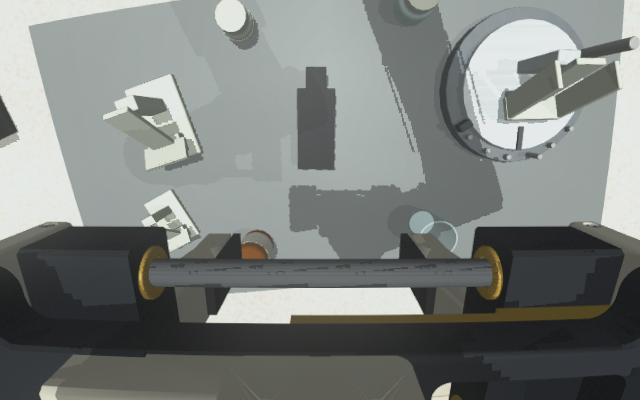

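View pics/t1.png

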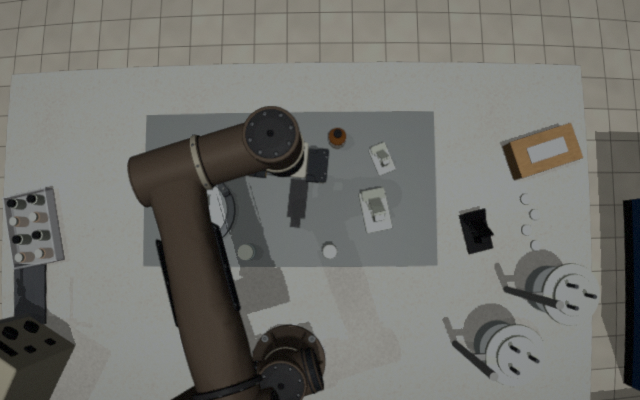

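The wrist view shows the plate at (317,118) with its lug at (316,77). The large wedge is at (160,120), the rest at (515,85) and the pointer at (520,138). Pins run along the rim from (465,130) to (571,128). I'll measure these next.

Run:
```python
from h import *
s,im,d=load('w1')
v,u=np.mgrid[0:400,0:640];P=dep('wrist',np.c_[u.ravel(),v.ravel()],d,s).reshape(400,640,3)
np.save('P1.npy',P)
# plate
m=((P[...,2]>.035)&(P[...,2]<.05)&(u>280)&(u<350)&(v>50)&(v<185)&(d>0)).astype(np.uint8)
c=max(cv2.findContours(m,0,2)[0],key=cv2.contourArea)[:,0,:]
m2=cv2.morphologyEx(m,cv2.MORPH_OPEN,np.ones((27,27)))
c2=max(cv2.findContours(m2,0,2)[0],key=cv2.contourArea)[:,0,:]
w=plane('wrist',c,.042,s)[:,:2];r=cv2.minAreaRect((w*1000).astype(np.float32));print('whole',r)
w=plane('wrist',c2,.042,s)[:,:2];r=cv2.minAreaRect((w*1000).astype(np.float32));print('slab',r)
print('plate z',np.median(P[m>0][:,2]))
# wedges footplates
for nm,box in dict(big=(90,205,60,180),small=(130,205,180,255)).items():
    a,b,cc,e=box
    R=(u>=a)&(u<b)&(v>=cc)&(v<e)&(d>0)
    f=R&(P[...,2]>.008)&(P[...,2]<.016);Q=P[f];
    r=cv2.minAreaRect((Q[:,:2]*1000).astype(np.float32));print(nm,len(Q),r,np.median(Q[:,2]))
    print(' max z',P[R][:,2].max())
z=im[0:175,430:640];cv2.imwrite('pics/rest.png',cv2.resize(z,None,fx=3.4,fy=3.4,interpolation=cv2.INTER_CUBIC)[:,:,::-1])
z=im[60:260,80:240];cv2.imwrite('pics/wed.png',cv2.resize(z,None,fx=3,fy=3,interpolation=cv2.INTER_CUBIC)[:,:,::-1])
```

```text
whole ((498.35888671875, -30.152481079101562), (55.710289001464844, 147.23300170898438), 83.98360443115234)
slab ((545.4765014648438, -37.40022659301758), (51.304386138916016, 51.86648941040039), 84.12996673583984)
plate z 0.04164575241851612
big 2179 ((474.52362060546875, -277.3153381347656), (130.36788940429688, 84.77787780761719), 10.614023208618164) 0.011672499523992186
 max z 0.12752593462102757
small 985 ((638.57421875, -301.3468933105469), (90.86135864257812, 59.44121170043945), 22.02019691467285) 0.009487569835243237
 max z 0.45026873635939924
```

View pics/rest.png

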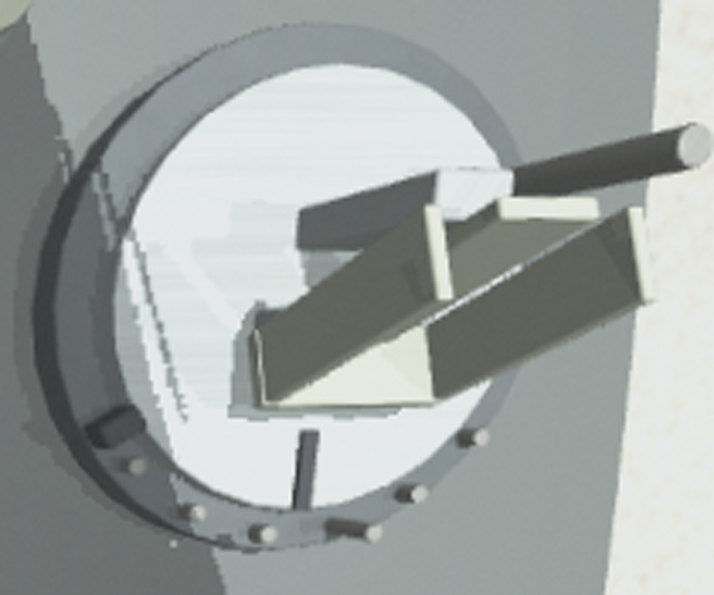

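View pics/wed.png

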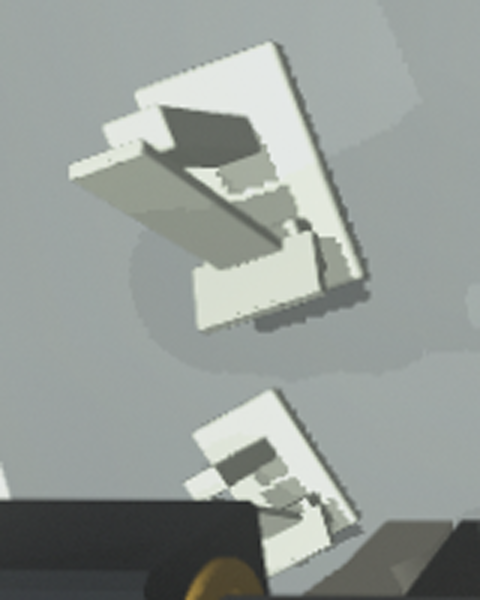

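Request:
{"name": "drive_tool", "arguments": {"steps": "-0.045 0.03 -0.002 0;-0.045 0.04 -0.002 0;-0.045 0.04 -0.002 0;0 0.05 0 0;0 0.05 0 0;0 0.05 0 0;0 0.04 0 0;0 0.023 0 0;0 0.01 0 0;0 0.01 0 0;0 0 0 0;0 0 0 0", "hand": 1}}

```text
t: 4.12
tcp_pos: [0.4351, -0.0235, 0.0192]
tcp_rot: [[0.995, 0.001, 0.101], [-0.101, 0.0, 0.995], [0.001, -1.0, 0.001]]
wrist_force: [0.2, 0.8, -0.1]
grip_width: 0.0876
```

```bash
python3 - <<'E'
from h import *
s,im,d=snap('wrist','w2');snap('scene','s2')
E
python3 - <<'E'
import cv2
a=cv2.imread('pics/s2.png')[130:290,230:430];cv2.imwrite('pics/s2c.png',cv2.resize(a,None,fx=3.5,fy=3.5))
E
```

```text
(no output)
```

View pics/w2.png

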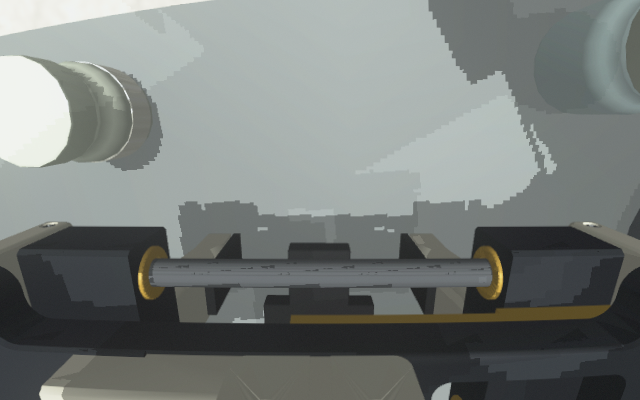

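View pics/s2c.png

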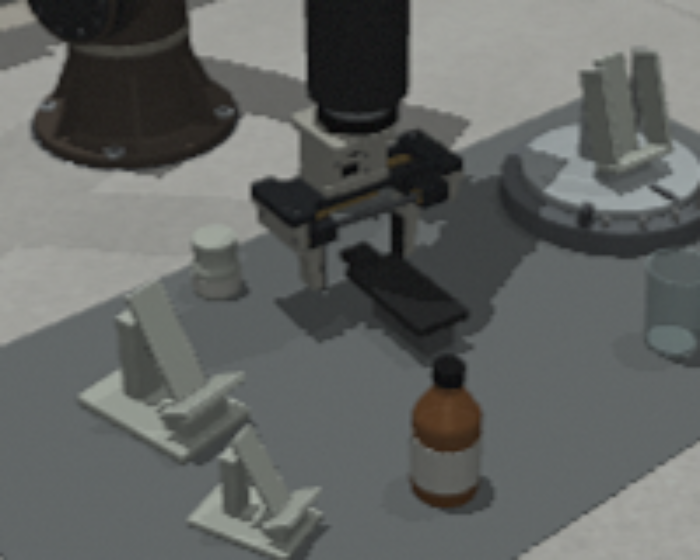

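The lug sits centred between the fingers at wrist (320,262). I'll close and lift.

Request:
{"name": "drive_tool", "arguments": {"steps": "0 0 0 0;0 0 0 0;0 0 0 0;0 0 0 0;0 0 0 0;0 0 0 0", "hand": 0.25}}

```text
t: 4.97
tcp_pos: [0.4345, -0.0238, 0.0185]
tcp_rot: [[0.995, -0.0, 0.102], [-0.102, -0.0, 0.995], [-0.0, -1.0, -0.0]]
wrist_force: [0.6, -0.6, -0.8]
grip_width: 0.033
```

Request:
{"name": "drive_tool", "arguments": {"steps": "0 -0.01 0 0;0 -0.02 0 0;0 -0.03 0 0;0 -0.03 0 0;0 -0.04 0 0;0 -0.05 0 0;0 -0.05 0 0;0 -0.04 0 0;0 0 0 0;0 0 0 0"}}

```text
t: 6.22
tcp_pos: [0.4336, -0.0238, 0.288]
tcp_rot: [[0.995, -0.001, 0.102], [-0.102, 0.0, 0.995], [-0.001, -1.0, 0.0]]
wrist_force: [-0.3, 0.8, -1.8]
grip_width: 0.0296
```

Run:
```python
from h import *
s,im,d=snap('scene','s3')
a=im[60:270,200:420];cv2.imwrite('pics/s3c.png',cv2.resize(a,None,fx=3,fy=3)[:,:,::-1])
```

```text
(no output)
```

View pics/s3c.png

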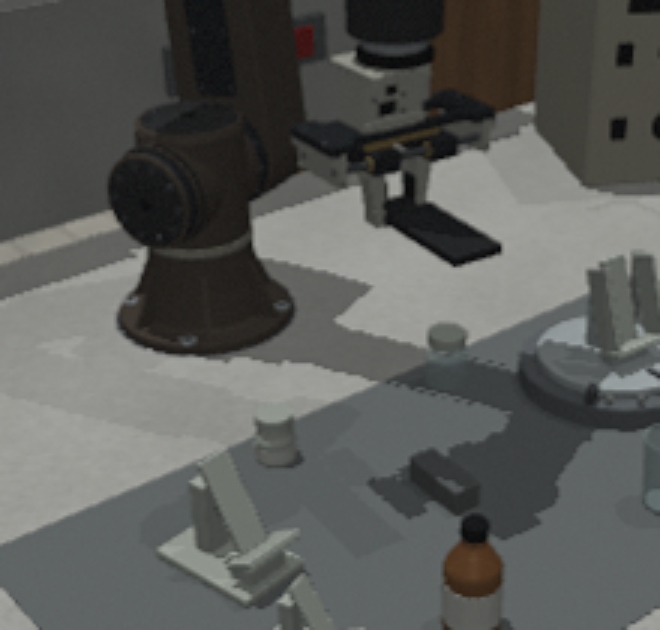

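Run:
```python
from h import *
s,im,d=load('s3')
v,u=np.mgrid[0:400,0:640];P=dep('scene',np.c_[u.ravel(),v.ravel()],d,s).reshape(400,640,3)
R=(u>325)&(u<370)&(v>120)&(v<150)&(im.max(2)<60)&(P[...,2]>.2)
Q=P[R];c=Q.mean(0);U,S,V=np.linalg.svd(Q-c,full_matrices=False)
print(len(Q),c,S,V.round(3),Q.min(0),Q.max(0))
```

```text
484 [ 0.51296899 -0.04118182  0.31124989] [1.94862237 0.64366486 0.24022097] [[ 0.768 -0.549  0.331]
 [-0.64  -0.627  0.445]
 [-0.037 -0.553 -0.832]] [ 0.42665108 -0.80605405  0.29832268] [ 1.37376498 -0.00156565  0.82521964]
```

Run:
```python
from h import *
s,im,d=load('s3')
v,u=np.mgrid[0:400,0:640];P=dep('scene',np.c_[u.ravel(),v.ravel()],d,s).reshape(400,640,3)
R=(u>330)&(u<368)&(v>120)&(v<150)&(im.max(2)<60)&(P[...,2]>.2)&(d>0)&(P[...,0]<.7)
Q=P[R]
x=(Q[:,:2]-[.4336,-.0238])@[.995,-.1]
for a in np.arange(.0,.16,.02):
    k=(x>a)&(x<a+.02)
    if k.sum()>3: print(a,k.sum(),np.median(Q[k,2]).round(4),Q[k,2].max().round(4))
```

```text
0.0 37 0.3113 0.3278
0.02 44 0.3102 0.3118
0.04 62 0.3097 0.3119
0.06 61 0.3096 0.3125
0.08 62 0.3091 0.3125
0.1 67 0.3091 0.3127
0.12 100 0.3079 0.3111
0.14 9 0.3036 0.3078
```

Run:
```python
from h import *
s,im,d=load('s3')
v,u=np.mgrid[0:400,0:640];P=dep('scene',np.c_[u.ravel(),v.ravel()],d,s).reshape(400,640,3)
R=(u>325)&(u<370)&(v>200)&(v<240)&(P[...,2]>.028)&(P[...,2]<.036)
Q=P[R][:,:2];r=cv2.minAreaRect((Q*1000).astype(np.float32));print(len(Q),r)
```

```text
165 ((524.2396850585938, -35.68711853027344), (36.66368865966797, 87.02257537841797), 82.93648529052734)
```

Request:
{"name": "drive_tool", "arguments": {"steps": "-0.006 0.05 0 0;-0.006 0.05 0 0;0 0.05 0 0;0 0.05 0 0;0 0.035 0 0;0 0.02 0 0;0 0.01 0 0;0 0.004 0 0;0 0 0 0;0 0 0 0"}}

```text
t: 7.52
tcp_pos: [0.4232, -0.0223, 0.0203]
tcp_rot: [[0.995, 0.002, 0.102], [-0.102, 0.001, 0.995], [0.002, -1.0, 0.001]]
wrist_force: [-0.5, 0.3, -0.2]
grip_width: 0.0298
```

Request:
{"name": "drive_tool", "arguments": {"steps": "0 0 0 0;0 0 0 0", "hand": 0.33}}

```text
t: 7.78
tcp_pos: [0.4233, -0.0223, 0.02]
tcp_rot: [[0.995, 0.001, 0.102], [-0.102, 0.001, 0.995], [0.001, -1.0, 0.001]]
wrist_force: [-0.6, -1.0, 0.7]
grip_width: 0.0295
```

Request:
{"name": "drive_tool", "arguments": {"steps": "0 -0.005 0 0;0 -0.005 0 0;0 -0.005 0 0;0 0 0 0"}}

```text
t: 8.28
tcp_pos: [0.4229, -0.0224, 0.0351]
tcp_rot: [[0.995, 0.001, 0.102], [-0.102, 0.0, 0.995], [0.001, -1.0, 0.001]]
wrist_force: [-0.2, 0.2, -2.0]
grip_width: 0.0296
```

Run:
```python
from h import *
s,im,d=snap('scene','s4')
a=im[130:270,270:420];cv2.imwrite('pics/s4c.png',cv2.resize(a,None,fx=4,fy=4)[:,:,::-1])
v,u=np.mgrid[0:400,0:640];P=dep('scene',np.c_[u.ravel(),v.ravel()],d,s).reshape(400,640,3)
R=(u>300)&(u<390)&(v>150)&(v<250)&(im.max(2)<70)&(d>0)&(P[...,2]>.025)&(P[...,2]<.09)
Q=P[R]
x=(Q[:,:2]-s['tcp_pos'][:2])@[.995,-.1];y=(Q[:,:2]-s['tcp_pos'][:2])@[.1,.995]
for a in np.arange(.0,.16,.02):
    k=(x>a)&(x<a+.02)&(abs(y)<.014)
    if k.sum()>3: print(a,k.sum(),np.median(Q[k,2]).round(4))
```

```text
0.0 31 0.0578
0.02 34 0.057
0.04 24 0.0571
0.06 30 0.0575
0.08 30 0.0569
0.1 33 0.0571
0.12 68 0.0518
0.14 24 0.0322
```

View pics/s4c.png

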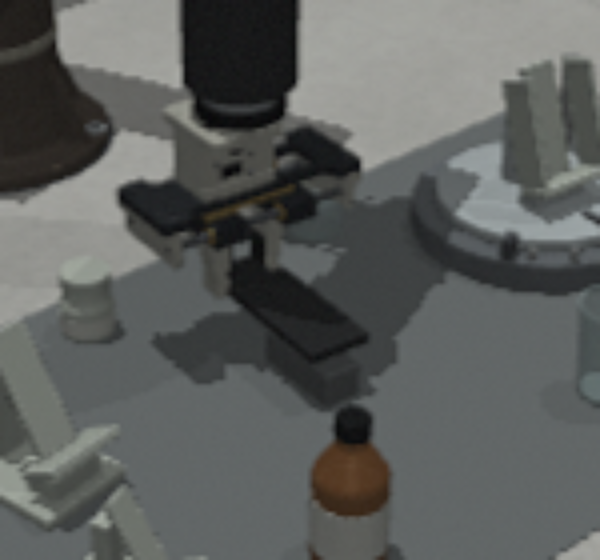

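Request:
{"name": "drive_tool", "arguments": {"steps": "0 0.01 0 0;0 0 0 0;0 0 0 0", "hand": 0.337}}

```text
t: 8.7
tcp_pos: [0.4223, -0.0226, 0.0242]
tcp_rot: [[0.995, -0.001, 0.102], [-0.102, -0.0, 0.995], [-0.001, -1.0, -0.001]]
wrist_force: [0.3, 0.4, -1.6]
grip_width: 0.0299
```

Request:
{"name": "drive_tool", "arguments": {"steps": "0 0 0 0;0 0 0 0", "hand": 0.341}}

```text
t: 8.95
tcp_pos: [0.4227, -0.0225, 0.0247]
tcp_rot: [[0.995, 0.0, 0.102], [-0.102, 0.0, 0.995], [0.0, -1.0, 0.0]]
wrist_force: [-0.9, -0.1, -1.0]
grip_width: 0.03
```

Request:
{"name": "drive_tool", "arguments": {"steps": "0 0 0 0;0 0 0 0", "hand": 0.345}}

```text
t: 9.2
tcp_pos: [0.423, -0.0224, 0.0248]
tcp_rot: [[0.995, 0.001, 0.102], [-0.102, 0.0, 0.995], [0.001, -1.0, 0.0]]
wrist_force: [-0.6, 0.7, -0.1]
grip_width: 0.0302
```

```bash
cat >> h.py <<'E'
def tilt(tag,yaw,box,zr):
    s,im,d=snap('scene',tag);a,b,c,e=box
    v,u=np.mgrid[0:400,0:640];P=dep('scene',np.c_[u.ravel(),v.ravel()],d,s).reshape(400,640,3)
    R=(u>a)&(u<b)&(v>c)&(v<e)&(im.max(2)<70)&(d>0)&(P[...,2]>zr[0])&(P[...,2]<zr[1])
    Q=P[R];D=Q[:,:2]-s['tcp_pos'][:2];cx,sx=np.cos(yaw),np.sin(yaw)
    x=D@[cx,sx];y=D@[-sx,cx]
    for q in np.arange(-.06,.16,.02):
        k=(x>q)&(x<q+.02)&(abs(y)<.014)
        if k.sum()>3: print(round(q,3),k.sum(),np.median(Q[k,2]).round(4))
    z=im[c:e,a:b];f=min(700/(b-a),560/(e-c));cv2.imwrite(f'pics/{tag}c.png',cv2.resize(z,None,fx=f,fy=f)[:,:,::-1])
E
python3 -c "
from h import *
tilt('s5',-.102,(270,420,130,270),(.025,.09))"
```

```text
-0.02 17 0.0429
0.0 33 0.0438
0.02 30 0.0429
0.04 28 0.0426
0.06 26 0.0431
0.08 33 0.043
0.1 33 0.0432
0.12 44 0.0424
0.14 17 0.029
```

View pics/s5c.png

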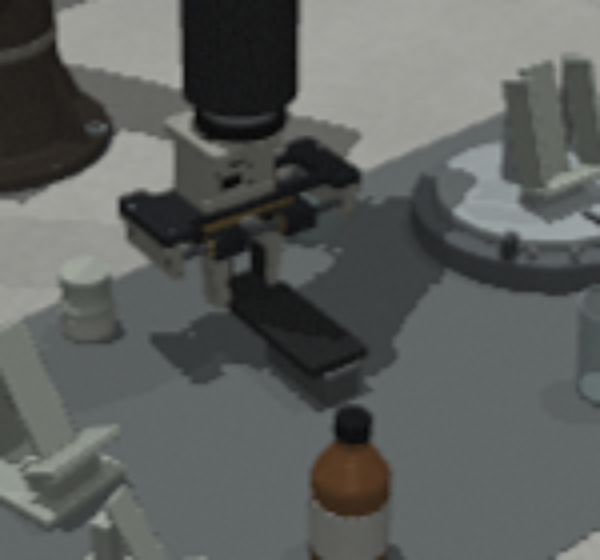

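Request:
{"name": "drive_tool", "arguments": {"steps": "0 0.004 0 0;0 0 0 0;0 0 0 0;0 -0.004 0 0;0 -0.004 0 0;0 -0.004 0 0;0 -0.004 0 0;0 0 0 0", "hand": 0.338}}

```text
t: 10.25
tcp_pos: [0.4228, -0.0224, 0.0369]
tcp_rot: [[0.995, 0.001, 0.102], [-0.102, 0.0, 0.995], [0.001, -1.0, 0.0]]
wrist_force: [-0.2, -0.5, -2.5]
grip_width: 0.03
```

```bash
python3 -c "
from h import *
tilt('s6',-.102,(270,420,130,270),(.025,.09))"
```

```text
-0.02 16 0.0601
0.0 37 0.0549
0.02 33 0.0523
0.04 30 0.0505
0.06 36 0.0493
0.08 35 0.0475
0.1 33 0.0455
0.12 51 0.0431
0.14 11 0.0277
```

View pics/s6c.png

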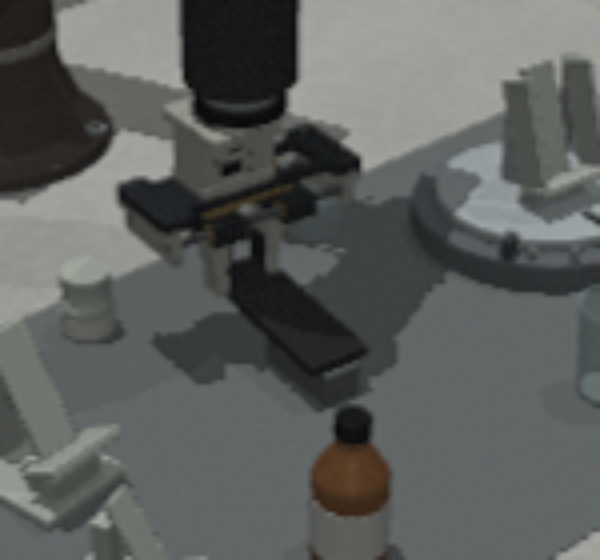

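Request:
{"name": "drive_tool", "arguments": {"steps": "0.002 -0.012 0 0;0.002 -0.012 0 0;0.004 -0.0115 0 0;0.004 -0.0115 0 0;0.006 -0.0105 0 0;0.006 -0.0105 0 0;0.008 -0.009 0 0;0.008 -0.009 0 0;0 0 0 0"}}

```text
t: 11.42
tcp_pos: [0.4635, -0.0265, 0.1231]
tcp_rot: [[0.995, 0.001, 0.102], [-0.102, 0.0, 0.995], [0.001, -1.0, 0.0]]
wrist_force: [0.0, -0.5, -2.3]
grip_width: 0.03
```

```bash
python3 -c "
from h import *
tilt('s7',-.102,(270,420,110,250),(.025,.19))"
```

```text
-0.02 20 0.1432
0.0 42 0.1389
0.02 69 0.1307
0.04 61 0.1266
0.06 72 0.1207
0.08 77 0.1134
0.1 52 0.1134
0.12 51 0.1083
```

View pics/s7c.png

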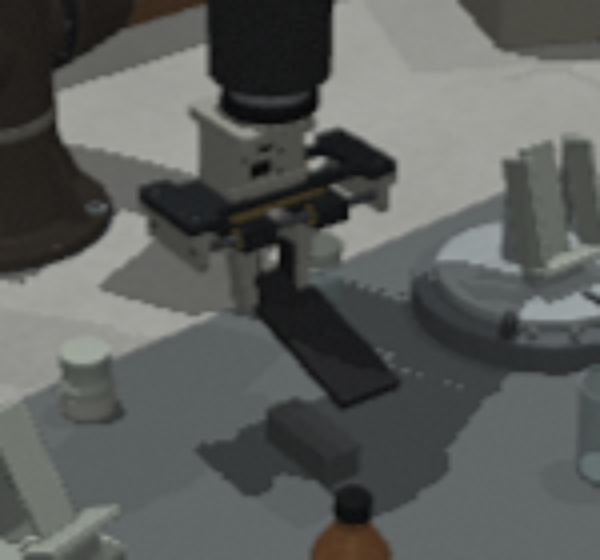

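Request:
{"name": "drive_tool", "arguments": {"steps": "-0.02 0.02 0 0;-0.02 0.02 0 0;0 0.015 0 0;0 0 0 0"}}

```text
t: 11.98
tcp_pos: [0.4214, -0.0229, 0.0667]
tcp_rot: [[0.995, -0.003, 0.102], [-0.102, -0.001, 0.995], [-0.003, -1.0, -0.001]]
wrist_force: [-0.8, -0.1, -1.6]
grip_width: 0.0298
```

Request:
{"name": "drive_tool", "arguments": {"steps": "0 0 0 0;0 0 0 0;0.002 -0.008 0 0;0.004 -0.0115 0 0;0.004 -0.0115 0 0;0.006 -0.0105 0 0;0 0 0 0", "hand": 0.3395}}

```text
t: 12.85
tcp_pos: [0.4398, -0.0239, 0.1101]
tcp_rot: [[0.995, 0.002, 0.102], [-0.102, 0.001, 0.995], [0.002, -1.0, 0.001]]
wrist_force: [0.7, 0.5, 0.1]
grip_width: 0.0297
```

```bash
python3 -c "
from h import *
tilt('s8',-.102,(270,420,110,250),(.025,.19))"
```

```text
-0.02 16 0.1309
0.0 68 0.122
0.02 60 0.1047
0.04 65 0.0874
0.06 60 0.0728
0.08 58 0.0569
0.1 51 0.0431
0.12 13 0.0292
```

View pics/s8c.png

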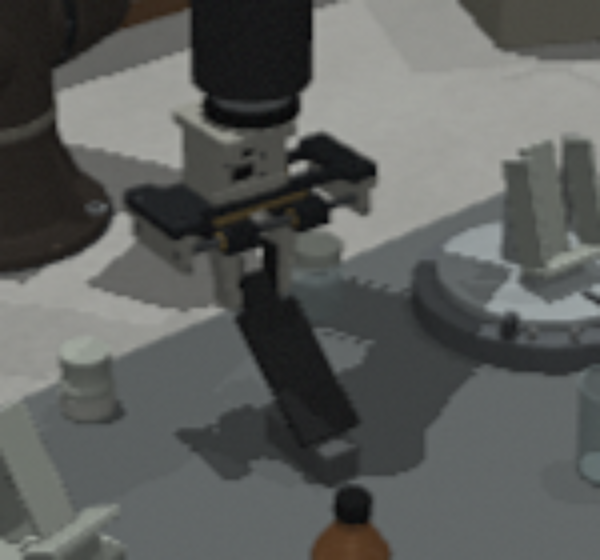

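Request:
{"name": "drive_tool", "arguments": {"steps": "0.006 -0.009 0 0;0.007 -0.008 0 0;0.008 -0.007 0 0;0.0085 -0.005 0 0;0.009 -0.004 0 0;0 0 0 0"}}

```text
t: 13.65
tcp_pos: [0.4776, -0.0281, 0.1421]
tcp_rot: [[0.995, 0.0, 0.102], [-0.102, -0.0, 0.995], [0.0, -1.0, 0.0]]
wrist_force: [0.7, 0.1, -2.0]
grip_width: 0.0296
```

Request:
{"name": "drive_tool", "arguments": {"steps": "0 0 0 0;0 0 0 0", "hand": 0.28}}

```text
t: 13.9
tcp_pos: [0.4764, -0.0281, 0.1418]
tcp_rot: [[0.995, -0.001, 0.102], [-0.102, -0.0, 0.995], [-0.001, -1.0, -0.0]]
wrist_force: [0.0, -0.2, -2.1]
grip_width: 0.0298
```

```bash
python3 -c "
from h import *
tilt('s9',-.102,(270,420,110,250),(.025,.21))"
```

```text
-0.02 16 0.1625
0.0 99 0.1493
0.02 89 0.1269
0.04 81 0.1094
0.06 88 0.089
0.08 103 0.0667
0.1 4 0.0647
```

View pics/s9c.png

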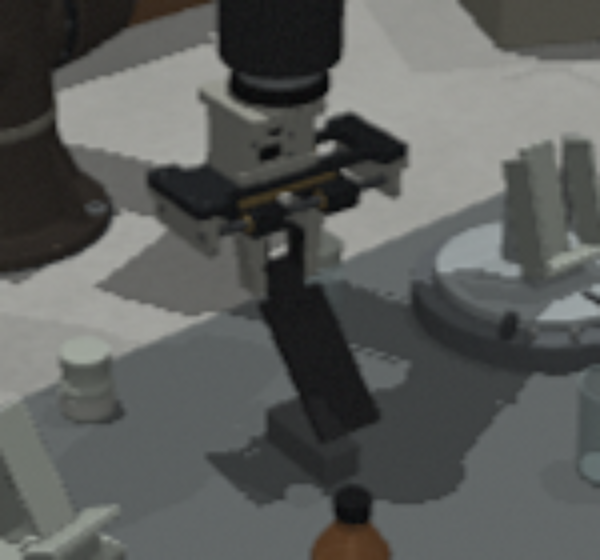

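```bash
cat >> h.py <<'E'
def pfit(tag,box,zr,view='scene',yaw=0.):
    s,im,d=load(tag);a,b,c,e=box
    v,u=np.mgrid[0:400,0:640];P=dep(view,np.c_[u.ravel(),v.ravel()],d,s).reshape(400,640,3)
    R=(u>a)&(u<b)&(v>c)&(v<e)&(im.max(2)<70)&(d>0)&(P[...,2]>zr[0])&(P[...,2]<zr[1])
    Q=P[R]
    rng=np.random.default_rng(0);best=None
    for _ in range(300):
        q=Q[rng.choice(len(Q),3,False)];n=np.cross(q[1]-q[0],q[2]-q[0]);n/=np.linalg.norm(n)+1e-12
        k=abs((Q-q[0])@n)<.003
        if best is None or k.sum()>best.sum(): best=k
    q=Q[best];c0=q.mean(0);n=np.linalg.svd(q-c0,full_matrices=False)[2][2];n*=np.sign(n[2])
    up=np.array([0,0,1])-n*n[2];up/=np.linalg.norm(up);side=np.cross(n,up)
    l=(q-c0)@up;w=(q-c0)@side
    tl=np.degrees(np.arccos(n[2]));yw=np.degrees(np.arctan2(n[1],n[0]))
    lo,hi=np.percentile(l,[.5,99.5])
    # lateral middle of the slab part
    k=(l>lo+.02)&(l<lo+.1);a0,a1=np.percentile(w[k],[1,99])
    foot=c0+up*lo+side*(a0+a1)/2-n*.005
    print('N',len(q),'tilt',tl.round(1),'faceyaw',yw.round(1),'len',(hi-lo).round(3),'wid',(a1-a0).round(3),'foot ctr',foot.round(4),'z low',q[:,2].min().round(3))
    g=s['tcp_pos']+np.array([0,0,.019]);print('grip rel foot: along',((g-foot)@up).round(4),'norm',((g-foot)@n).round(4),'side',((g-foot)@side).round(4))
E
python3 -c "
from h import *
pfit('s9',(320,370,165,225),(.036,.19))"
```

```text
N 546 tilt 44.7 faceyaw -7.3 len 0.146 wid 0.056 foot ctr [ 0.5723 -0.0411  0.0568] z low 0.058
grip rel foot: along 0.1419 norm 0.006 side -0.0007
```

Request:
{"name": "drive_tool", "arguments": {"steps": "-0.01 0.009 0 0;-0.012 0.008 0 0;0 0 0 0"}}

```text
t: 14.32
tcp_pos: [0.453, -0.026, 0.1242]
tcp_rot: [[0.995, -0.002, 0.102], [-0.102, -0.0, 0.995], [-0.002, -1.0, -0.001]]
wrist_force: [0.3, 0.4, -0.6]
grip_width: 0.0297
```

Request:
{"name": "drive_tool", "arguments": {"steps": "0 0 0 0;0 0 0 0;0.007 -0.007 0 0;0.0075 -0.0065 0 0;0.008 -0.006 0 0;0.0085 -0.005 0 0;0.009 -0.004 0 0;0 0 0 0", "hand": 0.3398}}

```text
t: 15.32
tcp_pos: [0.4956, -0.0299, 0.1537]
tcp_rot: [[0.995, 0.0, 0.102], [-0.102, 0.0, 0.995], [0.0, -1.0, 0.0]]
wrist_force: [-0.2, 0.1, -2.4]
grip_width: 0.0296
```

Request:
{"name": "drive_tool", "arguments": {"steps": "0 0 0 0;0 0 0 0", "hand": 0.28}}

```text
t: 15.58
tcp_pos: [0.4943, -0.0299, 0.1533]
tcp_rot: [[0.995, -0.001, 0.102], [-0.102, -0.0, 0.995], [-0.001, -1.0, -0.0]]
wrist_force: [1.1, -1.0, -1.5]
grip_width: 0.0298
```

```bash
python3 -c "
from h import *
snap('scene','s10')
pfit('s10',(315,375,150,230),(.036,.19))"
```

```text
N 586 tilt 52.1 faceyaw -6.5 len 0.15 wid 0.055 foot ctr [ 0.5769 -0.0417  0.0561] z low 0.057
grip rel foot: along 0.143 norm 0.0056 side -0.0024
```

Request:
{"name": "drive_tool", "arguments": {"steps": "-0.014 0.01 0 0;-0.014 0.009 0 0;0 0.002 0 0;0 0 0 0"}}

```text
t: 16.12
tcp_pos: [0.4654, -0.0272, 0.1333]
tcp_rot: [[0.995, -0.002, 0.101], [-0.101, -0.001, 0.995], [-0.002, -1.0, -0.001]]
wrist_force: [-9.8, 2.4, 12.8]
grip_width: 0.0297
```

Request:
{"name": "drive_tool", "arguments": {"steps": "0 0 0 0;0 0 0 0;0.006 -0.005 0 0;0.007 -0.005 0 0;0.007 -0.004 0 0;0.008 -0.0035 0 0;0.008 -0.0025 0 0;0.006 -0.001 0 0;0 0 0 0", "hand": 0.3404}}

```text
t: 17.25
tcp_pos: [0.509, -0.0314, 0.1533]
tcp_rot: [[0.995, -0.0, 0.102], [-0.102, -0.0, 0.995], [-0.0, -1.0, -0.0]]
wrist_force: [-0.3, 0.1, -1.3]
grip_width: 0.0297
```

Request:
{"name": "drive_tool", "arguments": {"steps": "0 0 0 0;0 0 0 0", "hand": 0.28}}

```text
t: 17.5
tcp_pos: [0.5084, -0.0314, 0.1535]
tcp_rot: [[0.995, -0.0, 0.102], [-0.102, -0.0, 0.995], [-0.0, -1.0, -0.0]]
wrist_force: [-0.2, -0.5, -2.2]
grip_width: 0.0296
```

```bash
python3 -c "
from h import *
snap('scene','s11')
pfit('s11',(315,375,150,230),(.036,.19))"
```

```text
N 578 tilt 59.2 faceyaw -6.1 len 0.149 wid 0.057 foot ctr [ 0.576  -0.0408  0.0478] z low 0.049
grip rel foot: along 0.1421 norm 0.0052 side -0.0023
```

Request:
{"name": "drive_tool", "arguments": {"steps": "-0.01 0.006 0 0;-0.01 0.006 0 0;0 0 0 0"}}

```text
t: 17.92
tcp_pos: [0.4881, -0.0292, 0.1415]
tcp_rot: [[0.995, 0.0, 0.101], [-0.101, 0.0, 0.995], [0.0, -1.0, 0.0]]
wrist_force: [1.2, -0.5, -0.2]
grip_width: 0.0301
```

Request:
{"name": "drive_tool", "arguments": {"steps": "0 0 0 0;0 0 0 0;0.006 -0.0035 0 0;0.007 -0.0035 0 0;0.008 -0.003 0 0;0.008 -0.0025 0 0;0.006 -0.001 0 0;0 0 0 0", "hand": 0.341}}

```text
t: 18.92
tcp_pos: [0.5245, -0.0329, 0.1555]
tcp_rot: [[0.995, 0.001, 0.102], [-0.102, -0.0, 0.995], [0.001, -1.0, -0.0]]
wrist_force: [-0.9, -0.2, 4.5]
grip_width: 0.03
```

Request:
{"name": "drive_tool", "arguments": {"steps": "0 0 0 0;0 0 0 0", "hand": 0.28}}

```text
t: 19.18
tcp_pos: [0.5238, -0.0328, 0.1554]
tcp_rot: [[0.995, 0.001, 0.102], [-0.102, 0.0, 0.995], [0.001, -1.0, 0.0]]
wrist_force: [-0.1, -0.8, 4.4]
grip_width: 0.0292
```

```bash
python3 -c "
from h import *
snap('scene','s12')
pfit('s12',(315,375,150,230),(.036,.19))"
```

```text
N 542 tilt 73.8 faceyaw -5.8 len 0.155 wid 0.057 foot ctr [ 0.559  -0.039   0.0357] z low 0.036
grip rel foot: along 0.1431 norm 0.0044 side -0.0026
```

Request:
{"name": "drive_tool", "arguments": {"steps": "0 -0.01 0 0;0 -0.02 0 0;0 -0.02 0 0;0 -0.01 0 0;-0.002 0 -0.02 0;-0.002 0 -0.04 0;-0.002 0 -0.05 -4;-0.002 0 -0.05 -4;-0.002 0 -0.045 -4;0 0 -0.028 -4.4;0 0 -0.011 0;0 0 0 0", "hand": 0.28}}

```text
t: 20.72
tcp_pos: [0.5067, -0.2758, 0.2141]
tcp_rot: [[0.984, -0.002, -0.18], [0.18, 0.001, 0.984], [-0.001, -1.0, 0.001]]
wrist_force: [-0.1, 0.8, -1.8]
grip_width: 0.0298
```

```bash
python3 -c "
from h import *
s,im,d=snap('scene','s13');print(s['tcp_pos'],np.degrees(np.arctan2(s['tcp_rot'][1,0],s['tcp_rot'][0,0])))
a=im[130:290,200:360];cv2.imwrite('pics/s13c.png',cv2.resize(a,None,fx=3.5,fy=3.5)[:,:,::-1])
pfit('s13',(240,310,150,270),(.07,.23))"
```

```text
[ 0.50674671 -0.27579221  0.21411508] 10.3889809978898
N 671 tilt 74.8 faceyaw 10.7 len 0.139 wid 0.057 foot ctr [ 0.5401 -0.2714  0.0936] z low 0.093
grip rel foot: along 0.1434 norm 0.0042 side -0.0019
```

View pics/s13c.png

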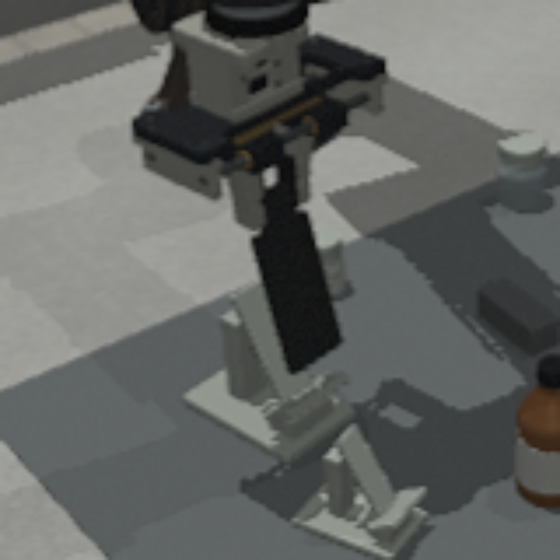

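```bash
python3 -c "
from h import *
s,im,d=load('s3')
v,u=np.mgrid[0:400,0:640];P=dep('scene',np.c_[u.ravel(),v.ravel()],d,s).reshape(400,640,3)
R=(u>245)&(u<305)&(v>200)&(v<265)&(d>0)
# wedge frame
a=np.radians(10.6);t=np.array([.5138,-.2699])
D=P[...,:2]-t;X=D@[np.cos(a),np.sin(a)];Y=D@[-np.sin(a),np.cos(a)];Z=P[...,2]
k=R&(Z>.009)&(Z<.015)&(abs(Y)<.06)&(abs(X)<.12);r=cv2.minAreaRect((P[k][:,:2]*1000).astype(np.float32));print(r)
k=R&(Z>.036)&(Z<.06)&(X>0.003);print('toe Y',np.percentile(Y[k],[2,98]),'Xmax',np.percentile(X[k],98))
# distance out of back
o=X*.866+(Z-.04)*.5;l=-X*.5+(Z-.04)*.866
k=R&(l>.04)&(l<.095)&(abs(o)<.012)&(abs(Y)<.016);print('back out',np.median(o[k]),np.percentile(Y[R&(l>.05)&(l<.095)&(abs(o)<.006)],[2,98]))
k=R&(o>.008)&(o<.026)&(abs(l)<.012)&(abs(Y)<.03);print('toe l',np.median(l[k]))
"
```

```text
((475.9513244628906, -279.6026611328125), (131.12095642089844, 86.73780822753906), 10.309347152709961)
toe Y [-0.06953592  0.03069032] Xmax 0.10683182378514888
back out -0.0002686191471424071 [-0.02122853  0.01420511]
toe l 0.0010826093107056218
```

Request:
{"name": "drive_tool", "arguments": {"steps": "-0.009 0 0.002 0;-0.0084 0 0.0024 0;0 0.018 0 0;0 0.015 0 0;0 0.007 0 0;0 0.003 0 0;0 0 0 0"}}

```text
t: 21.65
tcp_pos: [0.4897, -0.2742, 0.1721]
tcp_rot: [[0.983, -0.0, -0.183], [0.183, -0.0, 0.983], [-0.0, -1.0, -0.0]]
wrist_force: [0.8, -0.6, -1.5]
grip_width: 0.0297
```

```bash
python3 -c "
from h import *
s,im,d=snap('scene','s14')
a=im[130:290,200:360];cv2.imwrite('pics/s14c.png',cv2.resize(a,None,fx=3.5,fy=3.5)[:,:,::-1])
pfit('s14',(240,310,150,270),(.05,.19))"
```

```text
N 635 tilt 74.6 faceyaw 11.0 len 0.144 wid 0.056 foot ctr [ 0.5241 -0.2694  0.0493] z low 0.05
grip rel foot: along 0.146 norm 0.0042 side -0.0019
```

View pics/s14c.png

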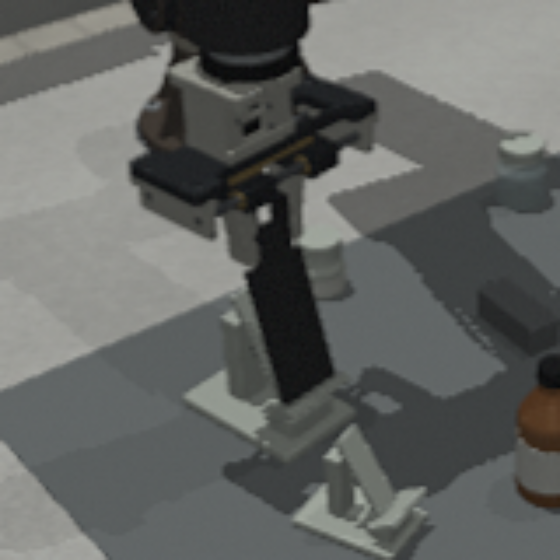

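Request:
{"name": "drive_tool", "arguments": {"steps": "0 0.004 0 0;-0.008 0.002 0 0;-0.008 0.003 0 0;-0.008 0.004 0 0;-0.007 0.004 0 0;-0.006 0.004 0 0;0 0 0 0", "hand": 0.337}}

```text
t: 22.58
tcp_pos: [0.4521, -0.2815, 0.1514]
tcp_rot: [[0.983, -0.001, -0.183], [0.183, -0.001, 0.983], [-0.001, -1.0, -0.001]]
wrist_force: [-2.6, -0.3, 5.3]
grip_width: 0.0299
```

```bash
python3 -c "
from h import *
s,im,d=snap('scene','s15')
a=im[130:290,200:360];cv2.imwrite('pics/s15c.png',cv2.resize(a,None,fx=3.5,fy=3.5)[:,:,::-1])
pfit('s15',(230,310,150,270),(.05,.19))"
```

```text
N 631 tilt 60.5 faceyaw 10.0 len 0.151 wid 0.056 foot ctr [ 0.5137 -0.2725  0.0493] z low 0.05
grip rel foot: along 0.136 norm 0.0055 side -0.0018
```

View pics/s15c.png

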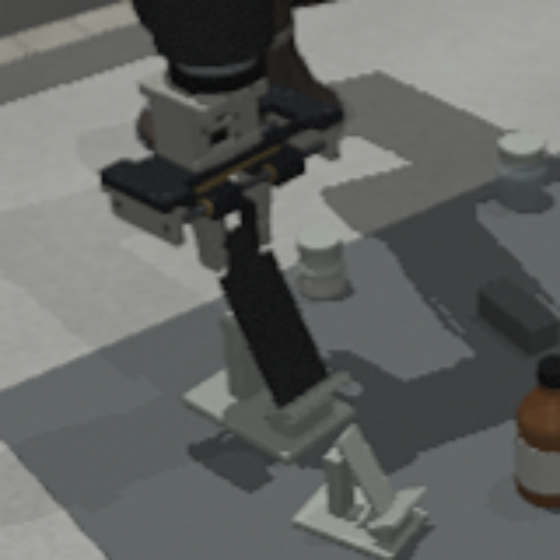

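Request:
{"name": "drive_tool", "arguments": {"steps": "0 0 0 0;0 0 0 0", "hand": 0.37}}

```text
t: 22.88
tcp_pos: [0.4529, -0.2808, 0.1507]
tcp_rot: [[0.983, -0.0, -0.183], [0.183, 0.0, 0.983], [-0.0, -1.0, 0.0]]
wrist_force: [-0.3, -0.4, 0.5]
grip_width: 0.0321
```

Request:
{"name": "drive_tool", "arguments": {"steps": "0 0 0 0;0 0 0 0;0 0 0 0;0 -0.03 0 0;0 -0.05 0 0;0 -0.05 0 0;0 0 0 0", "hand": 0.7}}

```text
t: 23.75
tcp_pos: [0.4552, -0.2817, 0.2855]
tcp_rot: [[0.983, 0.007, -0.183], [0.183, -0.003, 0.983], [0.007, -1.0, -0.004]]
wrist_force: [-0.2, -0.4, -1.1]
grip_width: 0.0616
```

```bash
python3 -c "
from h import *
s,im,d=snap('scene','s16')
a=im[130:290,200:360];cv2.imwrite('pics/s16c.png',cv2.resize(a,None,fx=3.5,fy=3.5)[:,:,::-1])
pfit('s16',(230,310,150,270),(.043,.19))"
```

```text
N 663 tilt 59.9 faceyaw 11.1 len 0.147 wid 0.056 foot ctr [ 0.5173 -0.271   0.0433] z low 0.045
grip rel foot: along 0.2576 norm 0.0766 side -0.0014
```

View pics/s16c.png

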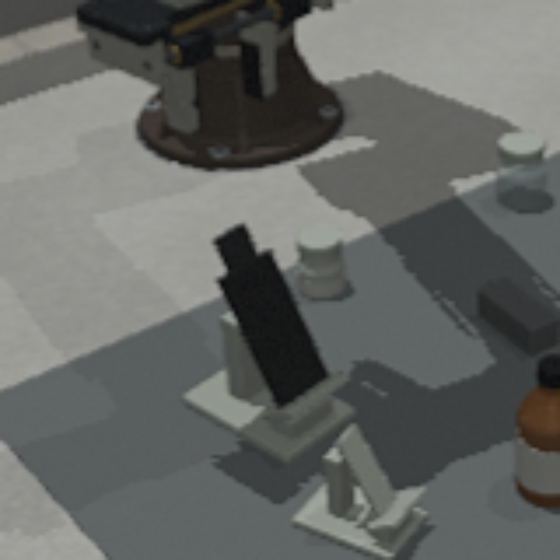

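The plate stands on the wedge at 59.9°, foot at the corner, with its lug up. While it drips I'll measure the swivel rest from the earlier wrist view.

Run:
```python
from h import *
s,im,d=load('w1');P=np.load('P1.npy');v,u=np.mgrid[0:400,0:640]
R=(u>430)&(v<175)&(d>0);Z=P[...,2]
# rim ring z~.03
k=R&(Z>.026)&(Z<.034);Q=P[k][:,:2];(c,r)=cv2.minEnclosingCircle((Q*1000).astype(np.float32));print('base mec',c,r,len(Q))
k2=R&(Z>.039)&(Z<.046);Q2=P[k2][:,:2];print('disc mec',cv2.minEnclosingCircle((Q2*1000).astype(np.float32)))
c=np.array(c)/1000
# algebraic fit of outer points
an=np.arctan2(*(Q-c).T[::-1]);rr=np.linalg.norm(Q-c,axis=1)
o=[Q[np.where((an>a)&(an<=a+.1))[0][rr[(an>a)&(an<=a+.1)].argmax()]] for a in np.arange(-3.14,3.1,.1) if ((an>a)&(an<=a+.1)).sum()>5]
o=np.array(o);A=np.c_[2*o,np.ones(len(o))];x=np.linalg.lstsq(A,(o**2).sum(1),rcond=None)[0];print('fit',x[:2],np.sqrt(x[2]+x[:2]@x[:2]))
# pins: z above .034 near rim
D=P[...,:2]-c;rad=np.linalg.norm(D,axis=2);ang=np.degrees(np.arctan2(D[...,1],D[...,0]))
k=(R&(Z>.036)&(rad>.098)&(rad<.118)&(abs(ang)<90)).astype(np.uint8)
n,l,st,ce=cv2.connectedComponentsWithStats(k)
for i in range(1,n):
    if st[i,4]>3: q=l==i;print(ce[i].round(),st[i,4],'ang',ang[q].mean().round(1),'rad',rad[q].mean().round(4),'zmax',Z[q].max().round(4))
# pointer dark on disc
k=R&(im.max(2)<110)&(rad<.094)&(rad>.04)&(Z>.038)&(Z<.052)&(abs(ang)<60)
print('pointer',k.sum(),np.median(ang[k]),Z[k].mean())
# handle top
k=R&(Z>.133)&(Z<.146)&(rad>.06)&(rad<.11);print('handle',k.sum(),P[k].mean(0),np.median(ang[k]),np.median(rad[k]))
k=R&(Z>.155)&(Z<.17);q=P[k];print('rest top',k.sum(),q.mean(0) if len(q) else 0)
np.savez('pins.npz',c=c)
```

```text
base mec (479.45361328125, 283.81488037109375) 115.1391830444336 4229
disc mec ((456.9051513671875, 257.4457092285156), 144.45431518554688)
fit [0.47942978 0.28355387] 0.11408351717131336
[463. 126.] 119 ang -62.4 rad 0.1068 zmax 0.0524
[570. 128.] 30 ang 49.5 rad 0.105 zmax 0.0423
[469. 136.] 28 ang -50.8 rad 0.1062 zmax 0.0431
[552. 145.] 35 ang 29.3 rad 0.1054 zmax 0.0434
[487. 150.] 31 ang -30.6 rad 0.1057 zmax 0.0428
[535. 156.] 73 ang 8.8 rad 0.1057 zmax 0.0638
[508. 156.] 28 ang -10.7 rad 0.1055 zmax 0.0426
pointer 79 -5.612039565686519 0.044940825276430695
handle 171 [0.44241874 0.35783175 0.13826809] 116.73395624697046 0.08247376931811036
rest top 886 [0.47454087 0.28333037 0.16051806]
```

Run:
```python
from h import *
s,im,d=load('w1');c=np.array([.4795,.2837])
for z in(.044,.046):
  p=plane('wrist',[(521.2,128),(519.1,149.0)],z,s)[:,:2];print(p,np.degrees(np.arctan2(*(p[1]-p[0])[::-1])),np.degrees(np.arctan2(*(p-c).T[::-1])),np.linalg.norm(p-c,axis=1))
P=np.load('P1.npy');v,u=np.mgrid[0:400,0:640]
Z=P[...,2];R=(u>430)&(v<175)&(d>0)
# backrest front plane: white pts, and top edge
k=R&(Z>.155)&(Z<.17)
r=cv2.minAreaRect((P[k][:,:2]*1000).astype(np.float32));print(r)
# handle post axis: fit from top pixels
k=R&(Z>.139)&(Z<.143);D=P[...,:2]-c;k&=(np.linalg.norm(D,axis=2)>.06);print('handle top flat',k.sum(),P[k].mean(0),P[k].min(0),P[k].max(0))
hh=P[k].mean(0)[:2]-c;print(np.degrees(np.arctan2(hh[1],hh[0])),np.hypot(*hh))
```

```text
[[0.54090311 0.28197275]
 [0.57289483 0.28031827]] -2.960467453270261 [-1.61128459 -2.0737142 ] [0.0614274  0.09345604]
[[0.54072758 0.28068624]
 [0.57258465 0.27903872]] -2.9604674532703235 [-2.81795594 -2.86673276] [0.0613017  0.09320128]
((477.31866455078125, 283.7900695800781), (81.49321746826172, 38.048309326171875), 86.84747314453125)
handle top flat 85 [0.44174501 0.35929748 0.13987568] [0.43498392 0.35146855 0.13904339] [0.44968737 0.36690278 0.14121694]
116.53851925398757 0.0845009959346304
```

Request:
{"name": "drive_tool", "arguments": {"steps": "0.0167 -0.004 0.054 0;0.0167 -0.004 0.054 0;0.0167 -0.004 0.054 0;0.0167 -0.004 0.054 0;0.0167 -0.004 0.054 0;0.0167 -0.004 0.054 0;0.0167 -0.004 0.054 0;0.0167 -0.004 0.054 0;0.0167 0 0.054 0;0.0167 0 0.054 0;0 0 0 0", "hand": 0.4}}

```text
t: 25.18
tcp_pos: [0.518, 0.2836, 0.3101]
tcp_rot: [[0.983, -0.003, -0.186], [0.186, -0.002, 0.983], [-0.003, -1.0, -0.002]]
wrist_force: [-1.0, -0.7, 0.4]
grip_width: 0.0351
```

Run:
```python
from h import *
s,im,d=snap('wrist','w3');print(s['tcp_pos'])
```

```text
[0.51802058 0.28360822 0.31014781]
```

View pics/w3.png

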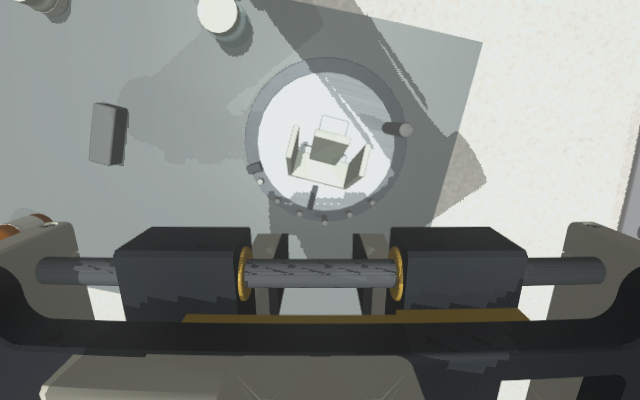

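```bash
cat > rest.py <<'E'
from h import *
def rest(tag,win=(230,430,40,235)):
    s,im,d=load(tag);v,u=np.mgrid[0:400,0:640]
    P=dep('wrist',np.c_[u.ravel(),v.ravel()],d,s).reshape(400,640,3);Z=P[...,2]
    R=(u>win[0])&(u<win[1])&(v>win[2])&(v<win[3])&(d>0)
    k=R&(Z>.026)&(Z<.034);Q=P[k][:,:2];c=np.array([.4795,.2837])
    rr0=np.linalg.norm(Q-c,axis=1);Q=Q[(rr0>.09)&(rr0<.13)]
    (c,r)=cv2.minEnclosingCircle((Q*1000).astype(np.float32));c=np.array(c)/1000;print('base',c,r)
    D=P[...,:2]-c;rad=np.linalg.norm(D,axis=2);ang=np.degrees(np.arctan2(D[...,1],D[...,0]))
    k=(R&(Z>.036)&(rad>.098)&(rad<.118)&(abs(ang)<90)).astype(np.uint8)
    n,l,st,ce=cv2.connectedComponentsWithStats(k)
    for i in range(1,n):
        if st[i,4]>3: q=l==i;print(ce[i].round(),st[i,4],'ang',ang[q].mean().round(1),'rad',rad[q].mean().round(4),'zmax',Z[q].max().round(4))
    k=R&(im.max(2)<110)&(rad<.094)&(rad>.06)&(Z>.043)&(Z<.052)&(abs(ang)<70)
    if k.sum()>5: print('pointer',k.sum(),np.median(ang[k]))
    k=R&(Z>.137)&(Z<.144)&(rad>.06)&(rad<.11)
    h=P[k].mean(0)[:2]-c;print('handle',k.sum(),P[k].mean(0),np.degrees(np.arctan2(h[1],h[0]))-120,np.hypot(*h))
    k=R&(Z>.14)&(Z<.17)&(rad<.07)
    r=cv2.minAreaRect((P[k][:,:2]*1000).astype(np.float32));print('top',k.sum(),r)
    return P
E
python3 -c "
from rest import *
rest('w3')
s,im,d=load('w3');a=im[45:235,230:420];cv2.imwrite('pics/w3c.png',cv2.resize(a,None,fx=3,fy=3,interpolation=cv2.INTER_CUBIC)[:,:,::-1])"
```

```text
base [0.47846295 0.28420404] 114.7741928100586
[252. 168.] 103 ang -61.9 rad 0.1058 zmax 0.052
[261. 181.] 29 ang -50.1 rad 0.105 zmax 0.0426
[277. 200.] 30 ang -30.1 rad 0.1053 zmax 0.043
[371. 202.] 28 ang 49.4 rad 0.105 zmax 0.0438
[300. 213.] 26 ang -10.1 rad 0.1051 zmax 0.0426
[350. 214.] 28 ang 30.0 rad 0.1056 zmax 0.0431
[325. 220.] 55 ang 10.0 rad 0.1045 zmax 0.0636
pointer 90 -3.990812688131847
handle 176 [0.44183111 0.36001583 0.13934016] -4.210417468192077 0.08419809482147284
top 1057 ((479.7366027832031, 284.1656188964844), (79.23098754882812, 41.98175811767578), 85.95452880859375)
```

View pics/w3c.png

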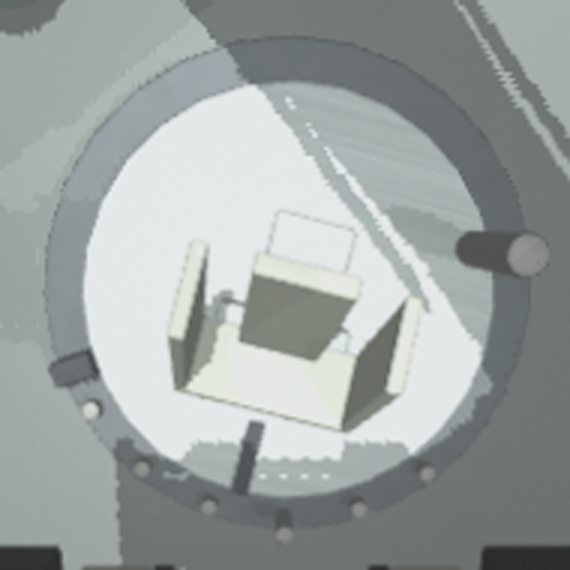

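Request:
{"name": "drive_tool", "arguments": {"steps": "-0.03 0 0.045 0;-0.0307 0 0.0445 0;0 0.05 0 0;0 0.05 0 0;0 0.05 0 0;0 0.032 0 0;0 0.015 0 0;0 0 0 0", "hand": 0.45}}

```text
t: 26.22
tcp_pos: [0.4425, 0.3565, 0.1156]
tcp_rot: [[0.983, -0.001, -0.182], [0.182, -0.001, 0.983], [-0.001, -1.0, -0.001]]
wrist_force: [0.3, -0.1, 1.3]
grip_width: 0.0392
```

Request:
{"name": "drive_tool", "arguments": {"steps": "0 0 0 0;0 0 0 0;0 0 0 0;0 0 0 0", "hand": 0.1}}

```text
t: 26.72
tcp_pos: [0.4429, 0.3601, 0.1172]
tcp_rot: [[0.983, 0.002, -0.184], [0.184, 0.005, 0.983], [0.003, -1.0, 0.005]]
wrist_force: [-2.3, 7.3, 0.4]
grip_width: 0.0152
```

Request:
{"name": "drive_tool", "arguments": {"steps": "-0.005 0 -0.002 0;-0.005 0 -0.002 0;-0.005 0 -0.002 0;-0.0041 0 -0.0019 0;0 0 0 0;0 0 0 0"}}

```text
t: 27.48
tcp_pos: [0.4248, 0.3492, 0.1173]
tcp_rot: [[0.983, 0.001, -0.185], [0.185, 0.005, 0.983], [0.002, -1.0, 0.005]]
wrist_force: [-7.2, 7.9, 1.2]
grip_width: 0.0155
```

Request:
{"name": "drive_tool", "arguments": {"steps": "0 0 0 0;0 0 0 0;0 0 0 0", "hand": 0.45}}

```text
t: 27.85
tcp_pos: [0.4252, 0.3459, 0.1162]
tcp_rot: [[0.983, 0.0, -0.183], [0.183, -0.0, 0.983], [0.0, -1.0, -0.0]]
wrist_force: [-0.6, 0.1, -1.0]
grip_width: 0.0374
```

Request:
{"name": "drive_tool", "arguments": {"steps": "0 -0.04 0 0;0 -0.05 0 0;0.03 -0.05 -0.045 0;0.035 -0.05 -0.035 0;0.02 0 0 0;0 0 0 0"}}

```text
t: 28.6
tcp_pos: [0.514, 0.2914, 0.2926]
tcp_rot: [[0.984, -0.0, -0.181], [0.181, -0.0, 0.984], [-0.0, -1.0, -0.0]]
wrist_force: [-0.2, -0.5, -0.8]
grip_width: 0.0394
```

```bash
python3 -c "
from rest import *
s,im,d=snap('wrist','w4');rest('w4')
a=im[25:235,210:420];cv2.imwrite('pics/w4c.png',cv2.resize(a,None,fx=2.8,fy=2.8,interpolation=cv2.INTER_CUBIC)[:,:,::-1])"
```

```text
base [0.47855029 0.28433563] 114.7451400756836
[243. 172.] 109 ang -62.0 rad 0.1058 zmax 0.052
[252. 185.] 31 ang -50.3 rad 0.1049 zmax 0.0427
[270. 205.] 31 ang -30.2 rad 0.1051 zmax 0.0438
[367. 206.] 31 ang 49.3 rad 0.1051 zmax 0.0429
[293. 218.] 27 ang -10.2 rad 0.1049 zmax 0.0437
[345. 218.] 31 ang 29.9 rad 0.1056 zmax 0.0428
[319. 225.] 60 ang 9.9 rad 0.1045 zmax 0.0626
pointer 98 9.132675165837494
handle 204 [0.42531329 0.34917897 0.13928427] 9.386324712277144 0.0838977776344705
top 1200 ((479.3512878417969, 284.0663146972656), (42.60898208618164, 78.78113555908203), 9.383488655090332)
```

View pics/w4c.png

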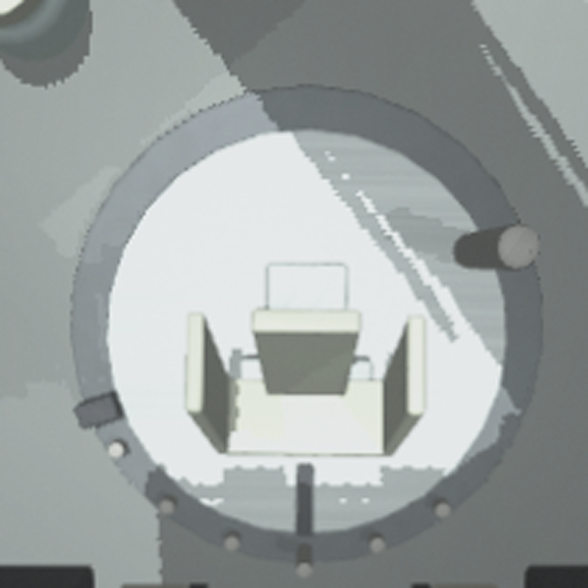

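```bash
cat > chk.py <<'E'
from h import *
def chk(tag,view='wrist',yaw=9.7,win=(200,430,20,235)):
    s,im,d=load(tag);v,u=np.mgrid[0:400,0:640]
    P=dep(view,np.c_[u.ravel(),v.ravel()],d,s).reshape(400,640,3)
    R=(u>win[0])&(u<win[1])&(v>win[2])&(v<win[3])&(d>0)
    a=np.radians(yaw);t=np.array([.5002,.2880])
    D=P[...,:2]-t;X=D@[np.cos(a),np.sin(a)];Y=D@[-np.sin(a),np.cos(a)];Z=P[...,2]-.065
    S,C=np.sin(np.radians(70)),np.cos(np.radians(70))
    o=X*S+Z*C;l=-X*C+Z*S
    k=R&(l>.03)&(l<.1)&(abs(o)<.01)&(abs(Y)<.015);print('back out',k.sum(),np.median(o[k]))
    for q in(-1,1):
        kk=R&(l>.03)&(l<.1)&(abs(o)<.01)&(Y*q>.006)&(Y*q<.016);print('  side',q,np.median(o[kk]))
    k=R&(o>.006)&(o<.024)&(abs(l)<.01)&(abs(Y)<.028);print('toe l',k.sum(),np.median(l[k]))
    k=R&(l>.08)&(l<.11)&(o>0.004)&(o<.026);y=Y[k];print('cheeks inner',np.sort(y[y<0])[-5:],np.sort(y[y>0])[:5], np.percentile(y,[2,98]))
    k=R&(l>.06)&(l<.104)&(abs(o)<.005)&(abs(Y)<.03);print('back Y',np.percentile(Y[k],[2,98]),)
E
python3 -c "
from chk import *
chk('w4')"
```

```text
back out 483 0.00017077252745125934
  side -1 0.00016487784788776598
  side 1 0.00018648803294487454
toe l 629 -0.00044685525546216825
cheeks inner [-0.03362257 -0.03361774 -0.03361354 -0.03361114 -0.03358404] [0.0332213  0.03328692 0.03329666 0.03329674 0.03330491] [-0.03900653  0.03840073]
back Y [-0.01678983  0.01708396]
```

Request:
{"name": "drive_tool", "arguments": {"steps": "-0.0167 0 -0.0552 0;-0.0167 0 -0.0552 0;-0.0167 0 -0.0552 0;-0.0167 0 -0.0552 0;-0.0167 0 -0.0552 0;-0.0167 0 -0.0552 0;-0.0167 0 -0.0552 0;-0.0167 0 -0.0552 0;-0.0167 0.02 -0.0552 0;-0.0167 0.02 -0.0553 0;0 0 0 0;0 0 0 0", "hand": 0.6}}

```text
t: 30.15
tcp_pos: [0.4494, -0.281, 0.2525]
tcp_rot: [[0.983, -0.001, -0.182], [0.182, 0.0, 0.983], [-0.001, -1.0, 0.0]]
wrist_force: [-0.1, 0.6, 1.0]
grip_width: 0.0526
```

```bash
python3 -c "
from h import *
s,im,d=snap('wrist','w5');print(s['tcp_pos'])
s,im,d=snap('scene','s17');pfit('s17',(230,310,185,270),(.043,.19))"
```

```text
[ 0.44940985 -0.2809868   0.25254413]
N 665 tilt 60.2 faceyaw 11.4 len 0.147 wid 0.057 foot ctr [ 0.5171 -0.2709  0.0434] z low 0.044
grip rel foot: along 0.2321 norm 0.0549 side -0.0038
```

View pics/w5.png

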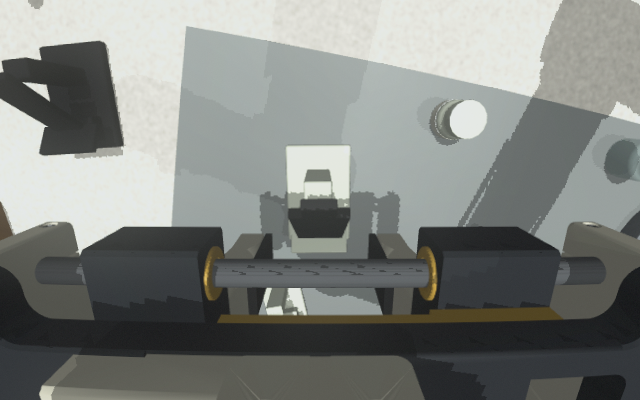

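Request:
{"name": "drive_tool", "arguments": {"steps": "0 0.04 0 0;0 0.04 0 0;0 0.02 0 0;0 0.0095 0 0;0 0 0 0", "hand": 0.6}}

```text
t: 30.88
tcp_pos: [0.4505, -0.2809, 0.1449]
tcp_rot: [[0.983, 0.001, -0.185], [0.185, -0.001, 0.983], [0.0, -1.0, -0.001]]
wrist_force: [-3.8, -0.4, 5.2]
grip_width: 0.0528
```

Request:
{"name": "drive_tool", "arguments": {"steps": "0 0 0 0;0 0 0 0;0 0 0 0;0 0 0 0;0 0 0 0", "hand": 0.338}}

```text
t: 31.5
tcp_pos: [0.4505, -0.282, 0.1457]
tcp_rot: [[0.983, 0.002, -0.185], [0.185, -0.003, 0.983], [0.001, -1.0, -0.003]]
wrist_force: [-5.5, -4.6, 6.7]
grip_width: 0.03
```

Request:
{"name": "drive_tool", "arguments": {"steps": "0.0075 -0.0042 0 0;0.0077 -0.0036 0 0;0.0078 -0.003 0 0;0.0078 -0.0025 0 0;0.007 -0.002 0 0;0 0 0 0", "hand": 0.3405}}

```text
t: 32.25
tcp_pos: [0.4886, -0.275, 0.1616]
tcp_rot: [[0.983, 0.003, -0.185], [0.185, -0.003, 0.983], [0.002, -1.0, -0.003]]
wrist_force: [-3.5, -2.5, 10.4]
grip_width: 0.0306
```

Request:
{"name": "drive_tool", "arguments": {"steps": "0 0 0 0;0 0 0 0", "hand": 0.27}}

```text
t: 32.5
tcp_pos: [0.4883, -0.275, 0.1615]
tcp_rot: [[0.983, 0.003, -0.185], [0.185, -0.003, 0.983], [0.002, -1.0, -0.003]]
wrist_force: [-3.7, -2.7, 9.8]
grip_width: 0.0296
```

```bash
python3 -c "
from h import *
s,im,d=snap('scene','s18');pfit('s18',(230,310,150,270),(.043,.2))
a=im[130:290,200:360];cv2.imwrite('pics/s18c.png',cv2.resize(a,None,fx=3.5,fy=3.5)[:,:,::-1])"
```

```text
N 670 tilt 78.4 faceyaw 12.9 len 0.152 wid 0.057 foot ctr [ 0.5175 -0.2718  0.0448] z low 0.045
grip rel foot: along 0.1389 norm -0.0013 side -0.0034
```

View pics/s18c.png

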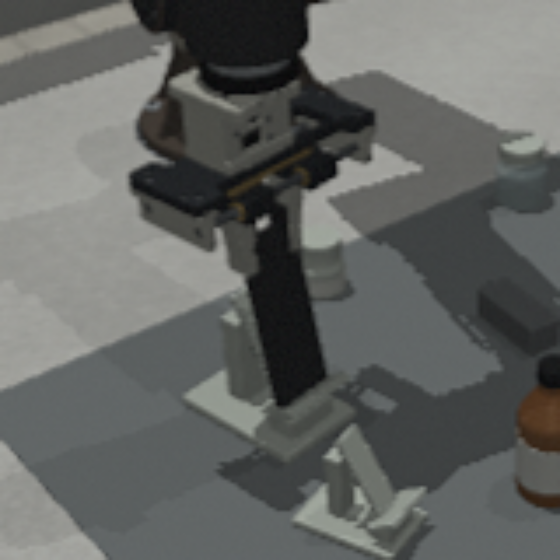

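Request:
{"name": "drive_tool", "arguments": {"steps": "0 -0.01 0 0;0 -0.02 0 0;0 -0.03 0 0;0 -0.04 0 0;0 -0.03 0 0;0 -0.02 0 0;0.0077 0 0.02 0;0.0077 0 0.04 0;0.0077 0 0.05 0;0.0077 0 0.055 0;0.0077 0 0.055 0;0.0077 0 0.055 0;0.0077 0 0.055 0;0.0078 0 0.055 0;0.0078 0 0.055 0;0.0078 0 0.05 0;0.0078 0 0.04 0;0.0078 0 0.0216 0;0 0 0 1;0 0 0 0", "hand": 0.27}}

```text
t: 35.05
tcp_pos: [0.4773, 0.2845, 0.3088]
tcp_rot: [[0.986, -0.0, -0.166], [0.166, -0.0, 0.986], [-0.0, -1.0, -0.0]]
wrist_force: [-0.1, -1.2, -1.8]
grip_width: 0.0299
```

```bash
python3 -c "
from h import *
s,im,d=snap('scene','s19');print(np.degrees(np.arctan2(s['tcp_rot'][1,0],s['tcp_rot'][0,0])))
a=im[60:230,330:490];cv2.imwrite('pics/s19c.png',cv2.resize(a,None,fx=3.5,fy=3.5)[:,:,::-1])
pfit('s19',(380,450,60,180),(.18,.36))
"
```

```text
9.532600224553011
N 377 tilt 78.4 faceyaw 11.8 len 0.16 wid 0.062 foot ctr [0.5058 0.2878 0.1935] z low 0.193
grip rel foot: along 0.1373 norm -0.001 side -0.0026
```

View pics/s19c.png

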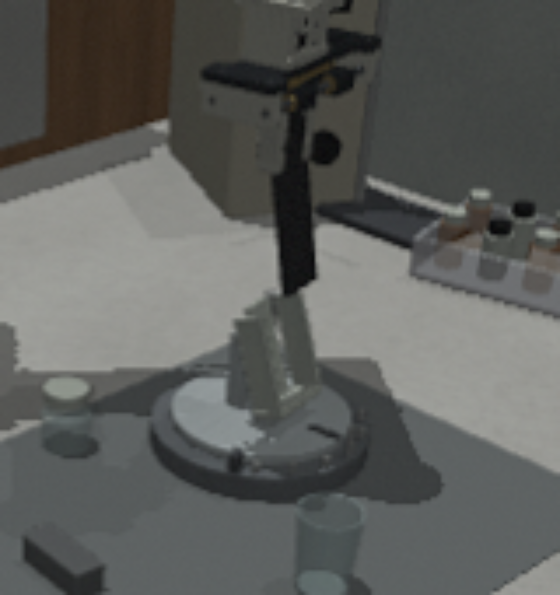

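Request:
{"name": "drive_tool", "arguments": {"steps": "0.002 0.02 0 0;0 0.03 0 0;0 0.03 0 0;0 0.02 0 0;0 0.01 0 0;0 0.006 0 0;0 0 0 0"}}

```text
t: 35.98
tcp_pos: [0.4796, 0.2852, 0.1931]
tcp_rot: [[0.986, 0.0, -0.166], [0.166, 0.0, 0.986], [0.0, -1.0, 0.0]]
wrist_force: [-0.8, -0.2, -0.9]
grip_width: 0.0299
```

```bash
python3 -c "
from h import *
s,im,d=snap('scene','s20')
a=im[60:230,330:490];cv2.imwrite('pics/s20c.png',cv2.resize(a,None,fx=3.5,fy=3.5)[:,:,::-1])
pfit('s20',(380,450,90,200),(.1,.25))
s,im,d=snap('wrist','w6')
"
```

```text
N 293 tilt 78.9 faceyaw 11.9 len 0.136 wid 0.065 foot ctr [0.5027 0.2874 0.1   ] z low 0.101
grip rel foot: along 0.1144 norm -0.0011 side -0.0025
```

View pics/s20c.png

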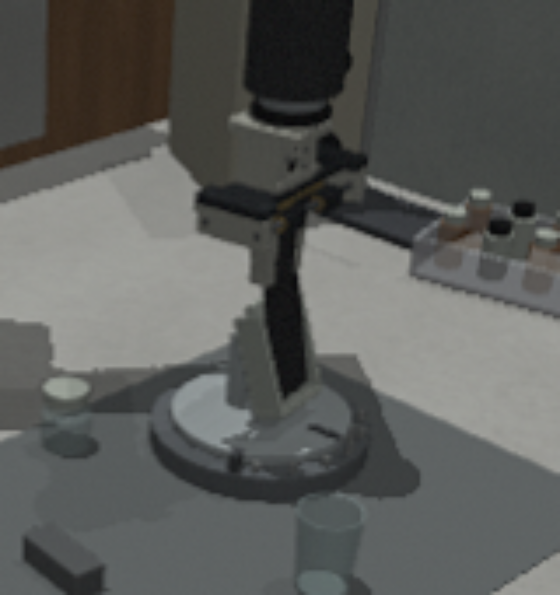

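View pics/w6.png

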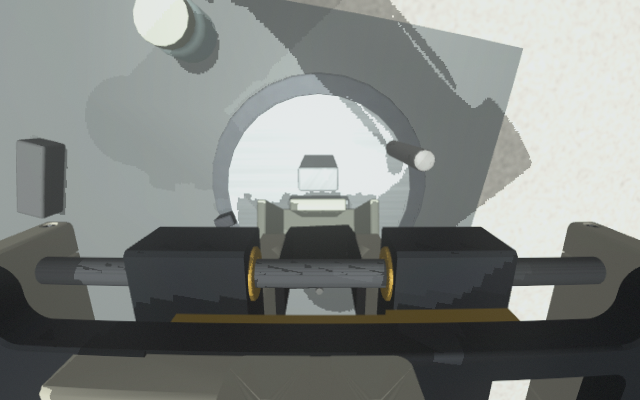

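Request:
{"name": "drive_tool", "arguments": {"steps": "0 0.004 0 0;0 0.004 0 0;-0.006 0.0015 0 0;-0.006 0.002 0 0;-0.006 0.002 0 0;-0.005 0.002 0 0;0 0 0 0", "hand": 0.337}}

```text
t: 36.95
tcp_pos: [0.4578, 0.2819, 0.1793]
tcp_rot: [[0.986, 0.003, -0.167], [0.167, 0.002, 0.986], [0.004, -1.0, 0.001]]
wrist_force: [-1.6, -1.9, 10.6]
grip_width: 0.0299
```

```bash
python3 -c "
from h import *
s,im,d=snap('scene','s21')
a=im[60:230,330:490];cv2.imwrite('pics/s21c.png',cv2.resize(a,None,fx=3.5,fy=3.5)[:,:,::-1])
pfit('s21',(380,450,90,200),(.08,.25))
"
```

```text
N 296 tilt 68.8 faceyaw 9.7 len 0.148 wid 0.061 foot ctr [0.5035 0.292  0.0787] z low 0.08
grip rel foot: along 0.1284 norm -0.0003 side 0.0022
```

View pics/s21c.png

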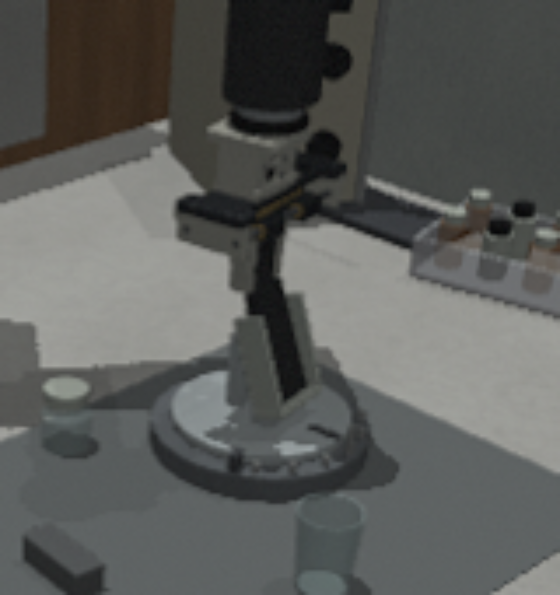

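Request:
{"name": "drive_tool", "arguments": {"steps": "0 0 0 0;0 0 0 0;0 0 0 0", "hand": 0.37}}

```text
t: 37.38
tcp_pos: [0.4574, 0.2821, 0.1791]
tcp_rot: [[0.986, 0.002, -0.167], [0.167, 0.002, 0.986], [0.002, -1.0, 0.001]]
wrist_force: [-4.2, -0.7, 10.3]
grip_width: 0.0325
```

Request:
{"name": "drive_tool", "arguments": {"steps": "0 0 0 0;0 0 0 0;0 -0.02 0 0;0 -0.04 0 0;0 -0.05 0 0;0 -0.02 0 0;0 0 0 0;0 0 0 0", "hand": 0.55}}

```text
t: 38.38
tcp_pos: [0.4565, 0.2813, 0.3065]
tcp_rot: [[0.986, -0.001, -0.166], [0.166, -0.0, 0.986], [-0.001, -1.0, -0.0]]
wrist_force: [0.4, 0.1, -0.2]
grip_width: 0.0481
```

```bash
python3 -c "
from rest import *
s,im,d=snap('scene','s22')
a=im[60:230,330:490];cv2.imwrite('pics/s22c.png',cv2.resize(a,None,fx=3.5,fy=3.5)[:,:,::-1])
pfit('s22',(380,450,100,200),(.074,.25))
snap('wrist','w7');rest('w7',(180,450,20,235))
"
```

```text
N 289 tilt 67.2 faceyaw 12.8 len 0.144 wid 0.059 foot ctr [0.5051 0.2962 0.0733] z low 0.074
grip rel foot: along 0.2521 norm 0.0511 side 0.0038
base [0.47830206 0.28372549] 114.15921783447266
[248. 212.] 99 ang -62.0 rad 0.1054 zmax 0.0511
[257. 224.] 29 ang -49.9 rad 0.1049 zmax 0.0422
pointer 32 8.849109936190398
handle 164 [0.42431436 0.34870023 0.13905959] 9.723292403897347 0.08447714790798215
top 688 ((477.7095947265625, 284.40673828125), (40.07466506958008, 79.41754150390625), 9.016993522644043)
```

View pics/s22c.png

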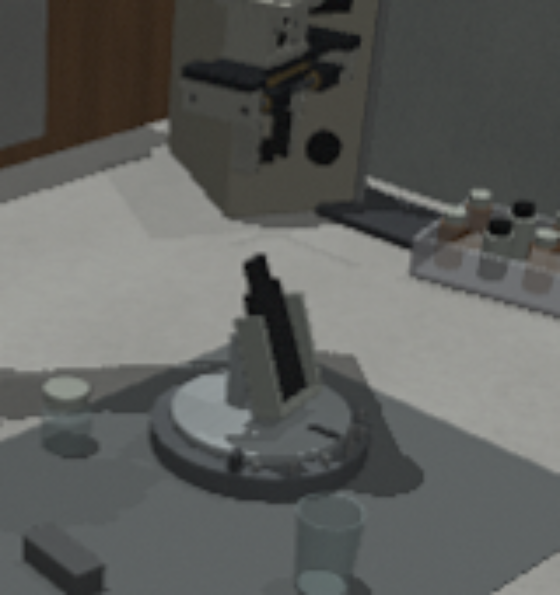

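View pics/w7.png

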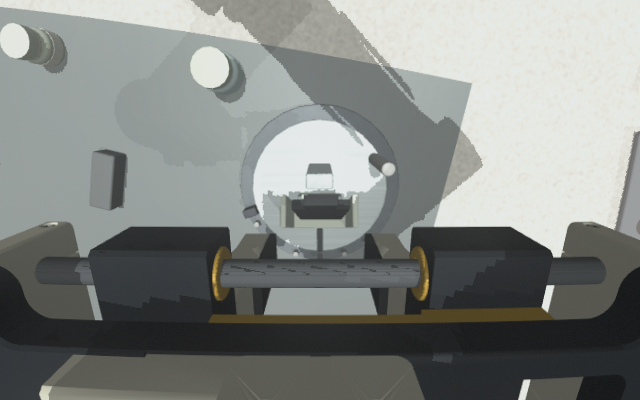

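Request:
{"name": "drive_tool", "arguments": {"steps": "0.05 0 0 0;0.05 0 0 0;0.05 0 0 0;0 0 0 0;0 0 0 0", "hand": 0.55}}

```text
t: 39.1
tcp_pos: [0.6045, 0.306, 0.3057]
tcp_rot: [[0.986, -0.002, -0.165], [0.165, -0.002, 0.986], [-0.002, -1.0, -0.001]]
wrist_force: [0.1, -0.2, 1.5]
grip_width: 0.0481
```

```bash
cat > fin.py <<'E'
from rest import *
def fin(tag,view='wrist',yaw=9.7,cc=(.4785,.2840)):
    s,im,d=load(tag);v,u=np.mgrid[0:400,0:640]
    P=dep(view,np.c_[u.ravel(),v.ravel()],d,s).reshape(400,640,3)
    a=np.radians(yaw);t=np.array(cc)+.022*np.array([np.cos(a),np.sin(a)])
    D=P[...,:2]-t;X=D@[np.cos(a),np.sin(a)];Y=D@[-np.sin(a),np.cos(a)];Z=P[...,2]-.065
    S,C=np.sin(np.radians(70)),np.cos(np.radians(70));o=X*S+Z*C;l=-X*C+Z*S
    k=(d>0)&(im.max(2)<90)&(abs(Y)<.032)&(o>0)&(o<.03)&(l>-.01)&(l<.17)
    for q in np.arange(-.0,.16,.015):
        m=k&(l>=q)&(l<q+.015)
        if m.sum()>4: print('l',q.round(3),m.sum(),'o',np.median(o[m]).round(4),'Y',np.percentile(Y[m],[2,98]).round(4))
    m=k&(abs(o-.010)<.004);print('l range',np.percentile(l[m],[.5,99.5]))
E
python3 -c "
from fin import *
s,im,d=snap('wrist','w8');fin('w8');rest('w8',(180,450,0,225))
a=im[0:230,200:450];cv2.imwrite('pics/w8c.png',cv2.resize(a,None,fx=2.6,fy=2.6)[:,:,::-1])
"
```

```text
l -0.0 226 o 0.0152 Y [-0.0242  0.0279]
l 0.015 299 o 0.0144 Y [-0.0243  0.028 ]
l 0.03 351 o 0.0135 Y [-0.0245  0.0278]
l 0.045 393 o 0.0127 Y [-0.0244  0.0283]
l 0.06 405 o 0.0124 Y [-0.0244  0.028 ]
l 0.075 529 o 0.0119 Y [-0.0243  0.0285]
l 0.09 618 o 0.0109 Y [-0.0244  0.0282]
l 0.105 881 o 0.0101 Y [-0.0248  0.0286]
l 0.12 516 o 0.0096 Y [-0.0204  0.0239]
l 0.135 797 o 0.0085 Y [-0.0123  0.0163]
l 0.15 101 o 0.0061 Y [-0.0119  0.015 ]
l range [0.02662386 0.15045398]
base [0.4799068  0.28452844] 114.86077880859375
[242. 102.] 129 ang -61.9 rad 0.1057 zmax 0.0512
[251. 118.] 35 ang -50.3 rad 0.1052 zmax 0.0437
[270. 139.] 29 ang -30.1 rad 0.1053 zmax 0.0434
[370. 138.] 32 ang 49.4 rad 0.105 zmax 0.044
[294. 152.] 29 ang -10.1 rad 0.1041 zmax 0.0432
[346. 151.] 30 ang 29.5 rad 0.1041 zmax 0.0437
[320. 158.] 38 ang 10.1 rad 0.104 zmax 0.0631
handle 220 [0.4255277  0.34981272 0.13938359] 9.792899082807907 0.08496542361560515
top 2089 ((480.7790222167969, 284.4582214355469), (41.37610626220703, 80.23126220703125), 9.467700958251953)
```

View pics/w8c.png

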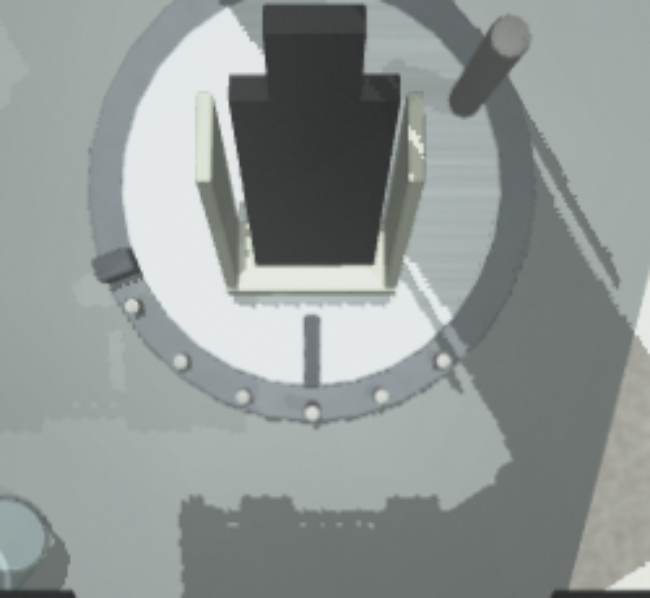

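The swivel is at the tall pin (9.8° against 10.1°). The plate, though, leans at about 67°: its foot has stayed about 4–5 mm out from the corner. My fingertips had been pressing on the slab's shoulders. I'll mend this by retaking the lug higher, steepening the plate, bringing the foot in against the back, and letting it down.

Request:
{"name": "drive_tool", "arguments": {"steps": "-0.05 0 0 0;-0.05 0 0 0;-0.05 0 0 0;-0.0038 0.03 -0.0007 0;0 0.05 0 0;0 0.03 0 0;0 0.0117 0 0;0 0 0 0;0 0 0 0", "hand": 0.55}}

```text
t: 40.28
tcp_pos: [0.4537, 0.2807, 0.1871]
tcp_rot: [[0.986, 0.002, -0.166], [0.166, 0.002, 0.986], [0.002, -1.0, 0.001]]
wrist_force: [-0.1, -0.1, -0.8]
grip_width: 0.0478
```

Request:
{"name": "drive_tool", "arguments": {"steps": "0 0 0 0;0 0 0 0;0 0 0 0;0 0 0 0", "hand": 0.338}}

```text
t: 40.78
tcp_pos: [0.4533, 0.2803, 0.1857]
tcp_rot: [[0.986, 0.0, -0.166], [0.166, 0.001, 0.986], [0.0, -1.0, 0.0]]
wrist_force: [-0.2, 0.1, 1.2]
grip_width: 0.0299
```

Request:
{"name": "drive_tool", "arguments": {"steps": "0.004 -0.0014 0 0;0.004 -0.0012 0 0;0.004 -0.001 0 0;0.004 -0.0009 0 0;0 0 0 0", "hand": 0.3403}}

```text
t: 41.4
tcp_pos: [0.4697, 0.2832, 0.1909]
tcp_rot: [[0.986, 0.001, -0.166], [0.166, 0.001, 0.986], [0.001, -1.0, 0.001]]
wrist_force: [-2.5, 0.9, 7.0]
grip_width: 0.0301
```

Request:
{"name": "drive_tool", "arguments": {"steps": "0 0 0 0;0 0 0 0", "hand": 0.27}}

```text
t: 41.65
tcp_pos: [0.4696, 0.2831, 0.1908]
tcp_rot: [[0.986, 0.001, -0.166], [0.166, 0.001, 0.986], [0.001, -1.0, 0.001]]
wrist_force: [-2.7, 0.6, 5.6]
grip_width: 0.0294
```

```bash
python3 -c "
from fin import *
s,im,d=snap('scene','s23');pfit('s23',(380,450,100,200),(.074,.25))
fin('s23','scene')"
```

```text
N 333 tilt 74.3 faceyaw 10.1 len 0.159 wid 0.063 foot ctr [0.5063 0.2916 0.0734] z low 0.074
grip rel foot: along 0.1415 norm 0.0007 side 0.0018
l -0.0 41 o 0.0145 Y [-0.0188  0.0307]
l 0.015 35 o 0.0157 Y [-0.0218  0.0315]
l 0.03 39 o 0.0162 Y [-0.0191  0.0317]
l 0.045 34 o 0.0182 Y [-0.026   0.0292]
l 0.06 40 o 0.02 Y [-0.0262  0.0315]
l 0.075 45 o 0.0205 Y [-0.026   0.0316]
l 0.09 49 o 0.0213 Y [-0.0307  0.0299]
l 0.105 45 o 0.0224 Y [-0.0291  0.0241]
l 0.12 38 o 0.0232 Y [-0.0299  0.0268]
l 0.135 53 o 0.025 Y [-0.0318  0.0255]
l 0.15 31 o 0.0231 Y [-0.0314  0.0196]
l range [0.00298747 0.15611225]
```

Request:
{"name": "drive_tool", "arguments": {"steps": "0 -0.003 0 0;-0.003 0 0 0;-0.003 0 0 0;0 0.003 0 0;0 0.0025 0 0;0 0 0 0", "hand": 0.27}}

```text
t: 42.45
tcp_pos: [0.4636, 0.2822, 0.1887]
tcp_rot: [[0.986, 0.002, -0.166], [0.166, 0.001, 0.986], [0.002, -1.0, 0.001]]
wrist_force: [-1.2, -0.4, 7.1]
grip_width: 0.0295
```

```bash
python3 -c "
from fin import *
s,im,d=snap('scene','s24');pfit('s24',(380,450,100,200),(.072,.25))
fin('s24','scene')"
```

```text
N 313 tilt 73.8 faceyaw 12.0 len 0.158 wid 0.06 foot ctr [0.5012 0.2945 0.0722] z low 0.073
grip rel foot: along 0.141 norm 0.0001 side 0.0043
l -0.0 39 o 0.011 Y [-0.0172  0.0301]
l 0.015 33 o 0.0112 Y [-0.0157  0.0313]
l 0.03 33 o 0.0122 Y [-0.0178  0.0317]
l 0.045 40 o 0.0131 Y [-0.02    0.0315]
l 0.06 37 o 0.0143 Y [-0.0185  0.0308]
l 0.075 33 o 0.0136 Y [-0.0179  0.0318]
l 0.09 41 o 0.0155 Y [-0.0268  0.0281]
l 0.105 47 o 0.0158 Y [-0.0306  0.0285]
l 0.12 37 o 0.0174 Y [-0.0291  0.0246]
l 0.135 48 o 0.0186 Y [-0.0301  0.026 ]
l 0.15 50 o 0.0215 Y [-0.0318  0.0286]
l range [0.00099726 0.16416791]
```

Request:
{"name": "drive_tool", "arguments": {"steps": "0 0 0 0;-0.003 0.0005 0 0;-0.003 0.0007 0 0;-0.003 0.0008 0 0;-0.001 0 0 0;0 0 0 0", "hand": 0.338}}

```text
t: 43.25
tcp_pos: [0.4535, 0.2803, 0.1854]
tcp_rot: [[0.986, 0.001, -0.166], [0.166, 0.0, 0.986], [0.001, -1.0, 0.0]]
wrist_force: [4.2, 0.8, -0.8]
grip_width: 0.0298
```

Request:
{"name": "drive_tool", "arguments": {"steps": "0 0 0 0;0 0 0 0", "hand": 0.345}}

```text
t: 43.5
tcp_pos: [0.4526, 0.2799, 0.1852]
tcp_rot: [[0.986, -0.001, -0.166], [0.166, -0.001, 0.986], [-0.001, -1.0, -0.0]]
wrist_force: [1.1, 1.1, 0.2]
grip_width: 0.0302
```

Request:
{"name": "drive_tool", "arguments": {"steps": "0 0 0 0;0 0 0 0;0 0 0 0;0 -0.02 0 0;0 -0.04 0 0;0.04 -0.04 0 0;0.05 -0.02 0 0;0.05 0 0 0;0 0 0 0;0 0 0 0", "hand": 0.55}}

```text
t: 44.75
tcp_pos: [0.591, 0.303, 0.3047]
tcp_rot: [[0.986, -0.001, -0.165], [0.165, -0.001, 0.986], [-0.001, -1.0, -0.001]]
wrist_force: [-0.2, -1.1, 0.0]
grip_width: 0.0481
```

```bash
python3 -c "
from fin import *
s,im,d=snap('wrist','w9');fin('w9',cc=(.4795,.2843));rest('w9',(180,450,0,225))
a=im[0:230,200:450];cv2.imwrite('pics/w9c.png',cv2.resize(a,None,fx=2.6,fy=2.6)[:,:,::-1])
snap('scene','s25')
"
```

```text
l -0.0 180 o 0.0143 Y [-0.0244  0.0269]
l 0.015 265 o 0.0136 Y [-0.0245  0.0274]
l 0.03 308 o 0.0128 Y [-0.0247  0.0275]
l 0.045 356 o 0.012 Y [-0.0249  0.0275]
l 0.06 398 o 0.0112 Y [-0.0248  0.0275]
l 0.075 485 o 0.0104 Y [-0.025   0.0275]
l 0.09 486 o 0.0102 Y [-0.0249  0.0277]
l 0.105 811 o 0.0092 Y [-0.0252  0.028 ]
l 0.12 520 o 0.0082 Y [-0.023   0.0274]
l 0.135 630 o 0.0078 Y [-0.0127  0.0155]
l 0.15 174 o 0.0046 Y [-0.0127  0.015 ]
l range [0.01060711 0.15086032]
base [0.47947739 0.28404501] 114.91600036621094
[242. 113.] 118 ang -61.6 rad 0.1055 zmax 0.0511
[252. 128.] 34 ang -50.0 rad 0.105 zmax 0.0431
[369. 148.] 26 ang 49.7 rad 0.1046 zmax 0.0426
[270. 148.] 30 ang -30.1 rad 0.1043 zmax 0.0428
[294. 162.] 27 ang -9.8 rad 0.1043 zmax 0.0431
[346. 161.] 23 ang 30.0 rad 0.105 zmax 0.0436
[321. 168.] 43 ang 10.2 rad 0.1042 zmax 0.0626
pointer 13 -60.735400081142025
handle 209 [0.42528698 0.34948422 0.13935116] 9.628259189012539 0.08496404713151166
top 1892 ((480.7946472167969, 284.7236328125), (41.8778076171875, 79.96343231201172), 10.260319709777832)
```

View pics/w9c.png

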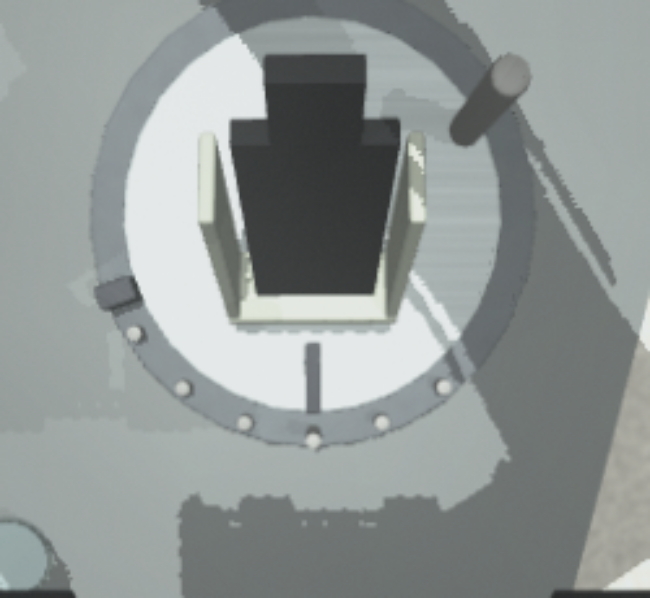

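View pics/s25.png

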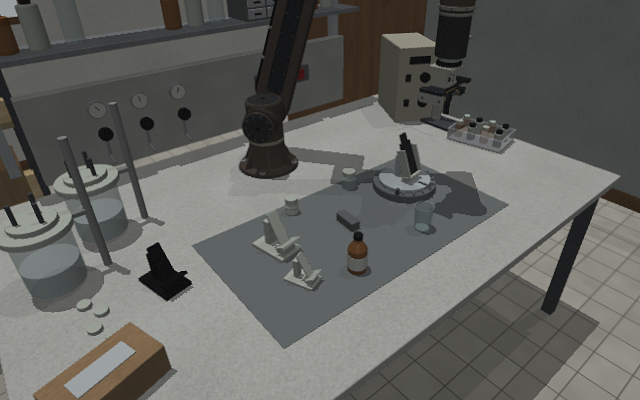

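Run:
```python
from h import *
def fr(tag,cc,yaw=9.8):
    s,im,d=load(tag);v,u=np.mgrid[0:400,0:640]
    P=dep('wrist',np.c_[u.ravel(),v.ravel()],d,s).reshape(400,640,3)
    a=np.radians(yaw);t=np.array(cc)+.022*np.array([np.cos(a),np.sin(a)])
    D=P[...,:2]-t;X=D@[np.cos(a),np.sin(a)];Y=D@[-np.sin(a),np.cos(a)];Z=P[...,2]-.065
    S,C=np.sin(np.radians(70)),np.cos(np.radians(70));return s,im,d,u,v,X*S+Z*C,-X*C+Z*S,Y,P
for tag,cc in(('w9',(.4795,.2843)),('w8',(.4795,.2843)),('w4',(.4785,.2840))):
    s,im,d,u,v,o,l,Y,P=fr(tag,cc)
    for q in np.arange(0,.1,.02):
        for sg in(-1,1):
            m=(l>q)&(l<q+.02)&(Y*sg>.0335)&(Y*sg<.041)&(o>.01)&(o<.032)&(d>0)&(v<230)
            if m.sum()>5: print(tag,'cheek',sg,q.round(2),m.sum(),'o max',np.percentile(o[m],95).round(4))
    m=(abs(l)<.008)&(abs(Y)<.02)&(o>.008)&(o<.035)&(im.min(2)>120)&(d>0)&(v<230)
    print(tag,'toe vis o',np.percentile(o[m],[2,98]).round(4),'l',np.median(l[m]).round(4))
    for cu in (300,310,320):
        col=[(r,o[r,cu].round(4),l[r,cu].round(4),int(im[r,cu].max())) for r in range(95,130)]
    if tag=='w9': print(col[::2])
```

```text
w9 cheek -1 0.0 46 o max 0.0262
w9 cheek 1 0.0 40 o max 0.0262
w9 cheek -1 0.02 48 o max 0.0261
w9 cheek 1 0.02 58 o max 0.0262
w9 cheek -1 0.04 69 o max 0.026
w9 cheek 1 0.04 71 o max 0.0263
w9 cheek -1 0.06 84 o max 0.0259
w9 cheek 1 0.06 78 o max 0.026
w9 cheek -1 0.08 157 o max 0.0257
w9 cheek 1 0.08 173 o max 0.0257
w9 toe vis o [0.0146 0.0263] l -0.0003
[(95, np.float64(0.0124), np.float64(0.0488), 59), (97, np.float64(0.0128), np.float64(0.0446), 61), (99, np.float64(0.0126), np.float64(0.0388), 60), (101, np.float64(0.0129), np.float64(0.0342), 62), (103, np.float64(0.0135), np.float64(0.03), 61), (105, np.float64(0.0136), np.float64(0.0246), 63), (107, np.float64(0.0141), np.float64(0.0199), 61), (109, np.float64(0.0142), np.float64(0.0141), 64), (111, np.float64(0.0143), np.float64(0.0083), 63), (113, np.float64(0.0146), np.float64(0.0026), 153), (115, np.float64(0.0165), np.float64(0.0008), 232), (117, np.float64(0.0191), np.float64(0.0012), 232), (119, np.float64(0.0217), np.float64(0.0013), 232), (121, np.float64(0.0231), np.float64(-0.0019), 232), (123, np.float64(0.026
[... 214 characters left out ...]
0.0261
w8 cheek 1 0.0 56 o max 0.0262
w8 cheek -1 0.02 59 o max 0.0258
w8 cheek 1 0.02 52 o max 0.0262
w8 cheek -1 0.04 70 o max 0.0259
w8 cheek 1 0.04 75 o max 0.026
w8 cheek -1 0.06 97 o max 0.0257
w8 cheek 1 0.06 89 o max 0.026
w8 cheek -1 0.08 166 o max 0.0261
w8 cheek 1 0.08 177 o max 0.0262
w8 toe vis o [0.014  0.0263] l -0.0004
w4 cheek -1 0.0 10 o max 0.0262
w4 cheek 1 0.0 25 o max 0.0264
w4 cheek -1 0.02 18 o max 0.0262
w4 cheek 1 0.02 41 o max 0.0263
w4 cheek -1 0.04 19 o max 0.0261
w4 cheek 1 0.04 41 o max 0.0264
w4 cheek -1 0.06 28 o max 0.0262
w4 cheek 1 0.06 40 o max 0.0265
w4 cheek -1 0.08 125 o max 0.0261
w4 cheek 1 0.08 132 o max 0.0264
w4 toe vis o [0.0082 0.026 ] l -0.0005
```

Request:
{"name": "drive_tool", "arguments": {"steps": "-0.05 0 0 0;-0.05 0 0 0;-0.04 0.02 0 0;0 0.04 0 0;0 0.04 0 0;0 0.02 0 0;0 0 0 0;0 0 0 0", "hand": 0.55}}

```text
t: 45.85
tcp_pos: [0.4534, 0.2806, 0.1871]
tcp_rot: [[0.986, 0.002, -0.167], [0.167, 0.002, 0.986], [0.002, -1.0, 0.001]]
wrist_force: [0.4, 0.1, 0.8]
grip_width: 0.0482
```

Request:
{"name": "drive_tool", "arguments": {"steps": "0 0 0 0;0 0 0 0;0 0 0 0;0 0 0 0", "hand": 0.338}}

```text
t: 46.35
tcp_pos: [0.4533, 0.2803, 0.1857]
tcp_rot: [[0.986, 0.0, -0.166], [0.166, 0.0, 0.986], [0.0, -1.0, 0.0]]
wrist_force: [-1.2, 0.9, 1.2]
grip_width: 0.0294
```

Request:
{"name": "drive_tool", "arguments": {"steps": "0.004 -0.0014 0 0;0.004 -0.0012 0 0;0.004 -0.001 0 0;0.004 -0.0009 0 0;0 0 0 0", "hand": 0.3403}}

```text
t: 46.98
tcp_pos: [0.4697, 0.2831, 0.1908]
tcp_rot: [[0.986, 0.001, -0.166], [0.166, 0.001, 0.986], [0.001, -1.0, 0.0]]
wrist_force: [-2.3, 0.5, 6.8]
grip_width: 0.03
```

Request:
{"name": "drive_tool", "arguments": {"steps": "0 0 0 0;0 0 0 0;0 -0.003 0 0;-0.003 0 0 0;-0.0035 0 0 0;0 0.003 0 0;0 0.0025 0 0;0 0 0 0", "hand": 0.27}}

```text
t: 47.98
tcp_pos: [0.4632, 0.2821, 0.1885]
tcp_rot: [[0.986, 0.002, -0.166], [0.166, 0.001, 0.986], [0.002, -1.0, 0.001]]
wrist_force: [-0.7, -0.7, 6.6]
grip_width: 0.0295
```

```bash
python3 -c "
from fin import *
s,im,d=snap('scene','s26');pfit('s26',(380,450,100,200),(.072,.25))
fin('s26','scene',cc=(.4795,.2843))
t=np.array([.5012,.2880]);a=np.radians(9.8);print('X',(s['tcp_pos'][:2]-t)@[np.cos(a),np.sin(a)])"
```

```text
N 315 tilt 73.6 faceyaw 11.6 len 0.159 wid 0.064 foot ctr [0.5018 0.2934 0.0708] z low 0.072
grip rel foot: along 0.1425 norm 0.0 side 0.0033
l -0.0 37 o 0.0099 Y [-0.0117  0.0312]
l 0.015 35 o 0.0099 Y [-0.0136  0.0318]
l 0.03 32 o 0.012 Y [-0.0176  0.0307]
l 0.045 36 o 0.0112 Y [-0.0149  0.0316]
l 0.06 36 o 0.0126 Y [-0.0184  0.0311]
l 0.075 34 o 0.0132 Y [-0.0191  0.0297]
l 0.09 43 o 0.0145 Y [-0.0303  0.0298]
l 0.105 48 o 0.0147 Y [-0.0303  0.0258]
l 0.12 34 o 0.0151 Y [-0.0257  0.0222]
l 0.135 59 o 0.017 Y [-0.0314  0.0289]
l 0.15 46 o 0.0214 Y [-0.0317  0.0295]
l range [0.00144572 0.16759717]
X -0.03848552001322776
```

Request:
{"name": "drive_tool", "arguments": {"steps": "0 0 0 0;-0.002 0.0007 0 0;-0.002 0.0008 0 0;-0.0012 0.0008 0 0;0 0 0 0;0 0 0 0", "hand": 0.338}}

```text
t: 48.78
tcp_pos: [0.4578, 0.2813, 0.1864]
tcp_rot: [[0.986, 0.001, -0.166], [0.166, 0.001, 0.986], [0.002, -1.0, 0.001]]
wrist_force: [-2.3, -0.1, 8.4]
grip_width: 0.0298
```

Request:
{"name": "drive_tool", "arguments": {"steps": "0 0 0 0;0 0 0 0", "hand": 0.345}}

```text
t: 49.02
tcp_pos: [0.4573, 0.2809, 0.1851]
tcp_rot: [[0.986, -0.0, -0.166], [0.166, 0.0, 0.986], [-0.0, -1.0, 0.0]]
wrist_force: [0.0, 1.0, 0.3]
grip_width: 0.03
```

Request:
{"name": "drive_tool", "arguments": {"steps": "0 0 0 0;0 0 0 0;0 0 0 0;0 -0.02 0 0;0 -0.04 0 0;0.04 -0.04 0 0;0.05 -0.02 0 0;0.05 0 0 0;0 0 0 0;0 0 0 0", "hand": 0.55}}

```text
t: 50.28
tcp_pos: [0.5953, 0.3038, 0.3043]
tcp_rot: [[0.986, -0.001, -0.165], [0.165, -0.001, 0.986], [-0.001, -1.0, -0.001]]
wrist_force: [0.5, -0.9, 0.7]
grip_width: 0.0483
```

```bash
python3 -c "
from fin import *
s,im,d=snap('wrist','w10');fin('w10',cc=(.4795,.2843));rest('w10',(180,450,0,225))
a=im[0:230,200:450];cv2.imwrite('pics/w10c.png',cv2.resize(a,None,fx=2.6,fy=2.6)[:,:,::-1])
"
```

```text
l -0.0 182 o 0.0098 Y [-0.0245  0.0269]
l 0.015 265 o 0.0097 Y [-0.0244  0.0276]
l 0.03 303 o 0.0097 Y [-0.0247  0.0276]
l 0.045 332 o 0.0096 Y [-0.0249  0.0275]
l 0.06 392 o 0.0094 Y [-0.0246  0.0279]
l 0.075 404 o 0.0097 Y [-0.0249  0.0278]
l 0.09 526 o 0.0099 Y [-0.0249  0.0278]
l 0.105 792 o 0.0095 Y [-0.025   0.0281]
l 0.12 477 o 0.0094 Y [-0.0238  0.0268]
l 0.135 728 o 0.0094 Y [-0.0125  0.0158]
l 0.15 173 o 0.0052 Y [-0.0127  0.0147]
l range [0.00408694 0.15056676]
base [0.48065399 0.28471017] 115.04337310791016
[242. 110.] 122 ang -62.3 rad 0.1056 zmax 0.0519
[252. 124.] 31 ang -50.8 rad 0.1045 zmax 0.0427
[270. 145.] 26 ang -30.6 rad 0.104 zmax 0.0425
[370. 145.] 25 ang 49.8 rad 0.1038 zmax 0.0431
[294. 158.] 26 ang -10.4 rad 0.1033 zmax 0.044
[346. 158.] 20 ang 30.0 rad 0.1035 zmax 0.0433
[320. 164.] 44 ang 10.0 rad 0.1031 zmax 0.0635
pointer 8 -62.47790045129318
handle 222 [0.4258239  0.34963048 0.13939416] 10.183609240492785 0.08497637845394244
top 1835 ((480.8617248535156, 284.9886779785156), (41.1964225769043, 79.89252471923828), 9.769914627075195)
```

View pics/w10c.png

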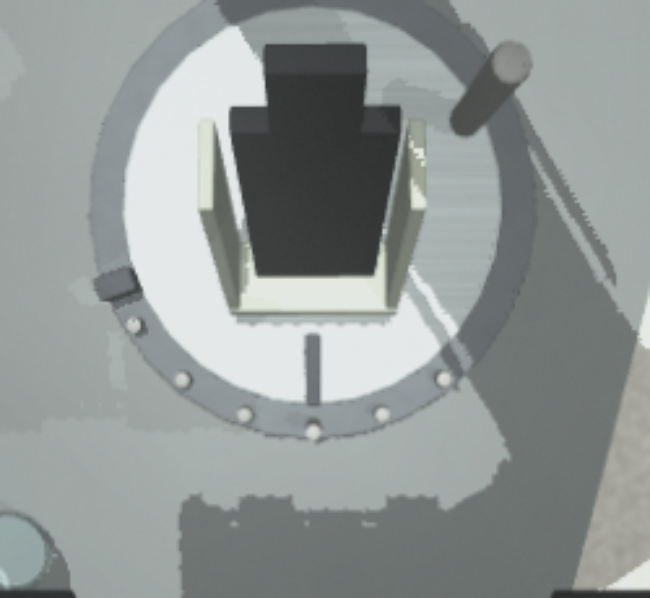

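```bash
python3 -c "
from station import *
print(job_done(),read_state()['t'])"
```

```text
the job is handed in; nothing more can be done
the job is handed in; nothing more can be done
```

The job is handed in at about 50.3 s of the 66 s. The plate is in the swivel rest, lug up, and the rest is at its third click with the pointer on the tall pin.

**What I did:**
- I gripped the plate by its lug and let it tip in a loosened grip, with its foot over the fixed block.
- I stood it on the larger white wedge and let go. It leaned at 59.9°, with its foot in the corner.
- While it dripped, I turned the rest by its handle to the third click.
- I took the plate again, leaned it in the rest and let go.

**Last checks:**
- **Plate:** its front face is 9.4–9.9 mm out from the backrest plane over the whole height; 10 mm means flush. The foot is on the toe between the cheeks, and the lug tip is 150 mm up the slope.
- **Rest:** the handle and backrest give a facing of about 9.8–10.2°, and the tall pin is at 10.0°.
- **Bottles and glasses:** all four look unmoved in the scene picture taken at about 45 s. I did not measure them against the start or photograph the scene again at the very end.
- **Robot:** the gripper was open and clear of everything.

**What failed or disagreed:**
- The first two placings in the rest left the foot about 4–5 mm out, with the plate at about 67°. I retook it and reseated it after each, and the checks above are from the third placing.
- The rest stood about 6° off the nearest pin at the start, so it did not look settled in a click. I therefore set the third click by measurement instead of relying on the spring.
- While gripping the plate, the fingertips pressed on its shoulders a few times with up to about 10 N.

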